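# Set up the model-bridge load test

### The arm

A 7-joint arm with a two-finger parallel gripper is mounted at the origin on the work surface. World frame = base frame: x ahead of the robot, y to its left, z up, the work surface at z = 0. Lengths are in m, angles in rad, forces in N, time in s.
With the tool pointing down it reaches from about 0.35 to 0.9 m from the base axis. Payload 8.1 kg.
Tool frame: the origin (TCP) lies midway between the tips of the shut fingers; the grasp point (between the pads) lies 19 mm behind it; z points along the fingers, y is the line along which they close (so a half turn about z gives the same grasp; the last joint's range is limited). The gripper opens to 92 mm and grips with 3 to 60 N. Pads are 19 mm wide; open, the fingers measure 130 mm over their backs; the gripper's body (75 mm by 190 mm) begins 47 mm behind the grasp point.
Start: joints at [1.203, 0.434, 0.025, 1.573, -0.012, 1.134, -0.075], TCP at [0.164, -0.603, 0.227] pointing down, gripper open.
Joint ranges: [-2.62, 2.62], [-0.44, 2.09], [-1.27, 1.32], [0.08, 2.57], [-1.32, 4.46], [0.12, 2], [-2.74, 2.74]. Speed limits (rad/s): [2.22, 2.22, 3.01, 3.01, 3.14, 3.14, 3.14].

### API

Orientations are given as a rotation vector (axis times angle).
In Python, from station import ctrl gives the robot as it stands.
- The arm moves only by the tool arm_command, never from a script. Its argument "moves" is a list of rows, each a list of 3 entries, a list of its own where there are three numbers: the shift along the tool's x, y, z in m, then the turn about the tool's z in degrees, then the closure, from -1 (fully open) to 1 (shut). In form: [[[tx, ty, tz], roll, fingers], ...]. A call has 1 to 8 rows; each row is the pose to reach, as a shift and turn from the pose commanded when the call began, along the tool's axes at that moment; what a row does not reach only later rows make up. A row lasts 1/10 s, in which the tool goes at most 50 mm and 8.59 degrees, less where a joint would pass 70% of its speed; a pose out of reach is approached as far as the arm can. A call with a gripper value outside its range is refused whole. The fingers move at their own pace and stop on an object; the grip force is fixed at half the most. Time passes only in rows, so rows that repeat a pose let the fingers close. It gives the time, the measured TCP pose, the force, the opening and the grip force at its end, in the units of the state.
- ctrl.get_obs(): the state, without advancing time (a new reading comes with each control period).
- ctrl.camera(name): name is "scene" or "top" or "wrist"; returns the picture (420x560x3 uint8, blue, green, red); there is no depth.
- ctrl.get_calibration(name): a dict with "intrinsics" (3x3 intrinsics, pixels), "k1" (the pictures are not rectified: a ray, as slopes to the right and down, at radius r is drawn at 1 + k1 r^2 times it, then the intrinsics apply), "cam_to_world" (4x4, takes a point from camera to world coordinates); the wrist camera has in their place "tool_from_camera" (4x4, takes a point from camera to tool coordinates, whose origin is the TCP and whose axes are the flange's). Camera axes: x right, y up, looking along -z (the intrinsics and any distortion apply to the point x, -y, -z); pixel columns grow to the right and rows downward; lengths in m; the calibration is good to about 2 mm. A picture is of the moment at which its call begins: read the wrist's pose just before it. get_calibration takes no time and is no camera call.
- ctrl.sign_off(): hands the job in; it is judged then, once.
The state is a dict: "clock": time; "joint_pos": joint angles; "joint_velocities": joint speeds; "joint_torque": joint torques, N m; "position": TCP position; "eef_rot": TCP orientation; "ft_force": force on the tool from outside, world axes, zero at the start; "wrist_torque": the same for the moment, N m; "width": opening from 0.0 (shut) to 1.0 (fully open); "gripper_force": force on a finger pad.
Only numpy, scipy, OpenCV 4.12 (cv2) and the standard library are available. Lean on these libraries where they do the work, as an engineer would, in place of code of your own. Each camera call takes 0.05 s, during which the arm holds its last target. There are 200 camera calls.

### The job

Set up the bridge test on the black base plate, left and right being as seen from the robot: stand the flat-topped pier upright on the left pier outline and the round-topped pier on the right one, each centred in and square to its outline, lay the wooden bridge across both piers, centred between them, and stand the bigger steel weight upright on the middle of the bridge's top. Slide the readout along its keyhole slots until the wide ends are at the studs, lift it off its dock and set it face up, centred and lengthwise, in the long outline in front of the bridge. Leave the smaller weight where it is.

Things in the scene. Friction and masses are not known exactly. Their poses are not given: they have to be found in the camera images.
- base: Fixed black base plate 220 x 240 mm, 12 mm thick; origin: centre of its underside, on the table. +x away from the robot, +y to its left. White printed outlines: left pier centred at (50, 80) mm, right pier at (50, -80), each 66 (x) x 56 (y); readout at (-60, 0), 66 x 136. Piers' x goes along base x, lengths of bridge and readout along base y, either way round.
- dock: Fixed grey block 136 (x) x 100 (y) x 30 mm high under the readout; origin: centre of its underside. Two upright studs on its top at (45, 0) and (-45, 0) mm: shaft 5 mm thick, 7.5 tall, under a round head 12 mm across, 3 thick. The readout comes free when slid to dock +y until its centre is at about (0, 9.5) mm in the dock's frame, then lifted straight up.
- meter_c (a point): Readout: grey box 60 (x) x 50 (y) x 48 mm, 0.15-0.31 kg, with 5 mm ears at the foot of its x ends (120 long over all). Point: box centre, 24 above its underside. Grasp across y. Keyhole in each ear, at x = +-45: slot 8 wide, y -1 to 13; wide end 17 square at y = -9.5. Starts on the dock, axes along the dock's, at dock y about -8; slides about 17.5 mm to +y, slack there 2.5 mm.
- pier_flat_c (a point): Flat-topped pier: upright aluminium block 50 (x) x 40 (y) x 80 mm high with a flat black rubber cap, 0.22 to 0.45 kg, loose, standing on the table. Point: its centre, 40 mm above its underside; z up. Its four upright sides are plain and free to grasp; either end of it may point either way.
- pier_round_c (a point): Round-topped pier: upright aluminium block 50 (x) x 40 (y) x 70 mm high, with a round steel bar of 20 mm diameter lying along x on its top (80 mm high in all), 0.22 to 0.45 kg, loose, standing on the table. Point: its centre, 40 mm above its underside; z up. Its four upright sides are plain and free to grasp; either end of it may point either way.
- bridge_c (a point): Wooden truss bridge 210 (x) x 50 (y) x 56 mm high, 0.09 kg, loose, standing on the table. Point: its centre, 28 mm above its underside; x along its length, z up. Grasp it across y (50 mm) at its middle, where each side has a plywood plate 34 mm long. Its top is a flat plywood deck 110 x 50 mm, 28 mm above the point.
- weight_big_c (a point): Bigger steel weight: upright cylinder of 40 mm diameter, 56 mm high with a narrower knob as its top third (body 38 mm high, knob 24 mm across), 0.35 to 0.5 kg, loose, standing on the table. Point: on its axis, 28 mm above its underside; z up.
- weight_small_c (a point): Smaller steel weight of the same form: 26 mm diameter, 44 mm high, 0.12 kg, loose, not needed. Point: on its axis, 22 mm above its underside.
There are look-alikes about, which are no part of the job. What is shaped like the part that bears pier_round_c but pink is not meant.

How it is judged:
By the outcome, as a careful person would: the job done as asked, in the order asked, and still so for the second after the job is handed in, with the robot touching nothing.
It also fails if it takes over 149 s, if anything falls off the work surface, if the arm or the gripper's body presses on something with over 40 N, if the wrist force passes 120 N, or if a joint passes its speed limit or range.

## Working session

There is one attempt and no reset: what is moved stays moved. The work goes in short steps, Python scripts to look and compute and a tool call to move; the robot and the scene stay as the last step left them, time stands still between calls to the robot, and variables do not carry over. Pictures are saved under pics/ and viewed, at most 14 in all, crops included, and the job is handed in when it is done.

Besides the shell and the picture viewer there is one more tool, called after ">>>" by a JSON object that holds its "api" and its "payload", one argument or row to a line. arm_command: Moves the arm, as the interface text tells. Its arguments: {"type":"object","properties":{"moves":{"type":"array","items":{"type":"array"}}},"required":["moves"]}

```bash
ls; mkdir -p pics; python3 - <<'E'
from station import ctrl
import cv2,numpy as np
np.set_printoptions(precision=4,suppress=True)
o=ctrl.get_obs();print(o['clock'],o['position'],o['eef_rot'],o['width'])
for n in('scene','top','wrist'):
    print(n,ctrl.get_calibration(n))
for n in('scene','top'):
    cv2.imwrite(f'pics/{n}0.png',cv2.resize(ctrl.camera(n),(800,600),interpolation=cv2.INTER_CUBIC))
E
```

```text
pics
0.0 [ 0.1634 -0.6027  0.2259] [-3.1126 -0.4143  0.0006] 0.9985936949955323
scene {'intrinsics': array([[395.6484,   0.    , 274.914 ],
       [  0.    , 395.6484, 208.2841],
       [  0.    ,   0.    ,   1.    ]]), 'k1': -0.019903290264266696, 'cam_to_world': array([[ 0.8076, -0.3423,  0.4802,  0.9274],
       [ 0.5897,  0.4609, -0.6632, -0.6984],
       [ 0.0056,  0.8188,  0.5741,  0.6853],
       [ 0.    ,  0.    ,  0.    ,  1.    ]])}
top {'intrinsics': array([[449.8458,   0.    , 276.4864],
       [  0.    , 449.8458, 209.9728],
       [  0.    ,   0.    ,   1.    ]]), 'k1': -0.13997426949310157, 'cam_to_world': array([[-0.1074,  0.9731, -0.204 ,  0.208 ],
       [-0.9942, -0.1062,  0.0171,  0.0251],
       [-0.0051,  0.2047,  0.9788,  1.0364],
       [ 0.    ,  0.    ,  0.    ,  1.    ]])}
wrist {'intrinsics': array([[309.1865,   0.    , 274.6247],
       [  0.    , 309.1865, 204.1758],
       [  0.    ,   0.    ,   1.    ]]), 'k1': -0.0721208746600342, 'tool_from_camera': array([[ 0.0006,  0.963 ,  0.2696,  0.0718],
       [ 1.    , -0.0008,  0.0009,  0.0005],
       [ 0.0011,  0.2696, -0.963 , -0.1574],
       [ 0.    ,  0.    ,  0.    ,  1.    ]])}
```

View pics/top0.png

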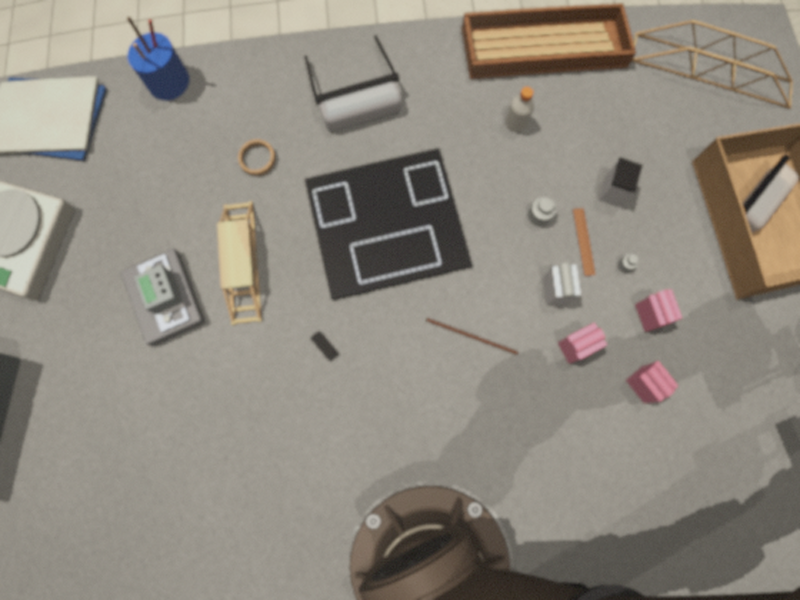

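View pics/scene0.png

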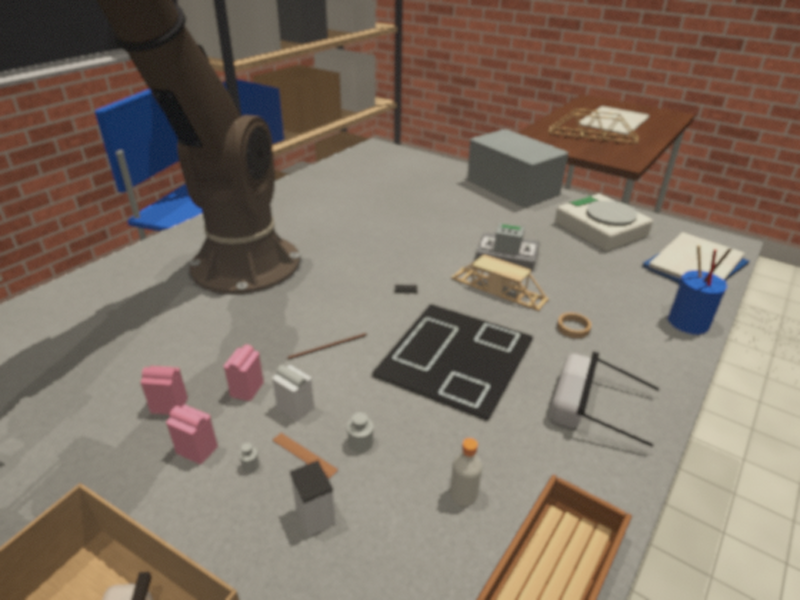

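```bash
cat > h.py <<'E'
from station import ctrl
import cv2,numpy as np
from scipy.spatial.transform import Rotation as R
np.set_printoptions(precision=4,suppress=True)
def cam(name,obs=None):
    c=ctrl.get_calibration(name)
    if name=='wrist':
        obs=obs or ctrl.get_obs(); T=np.eye(4); T[:3,:3]=R.from_rotvec(obs['eef_rot']).as_matrix(); T[:3,3]=obs['position']
        c['cam_to_world']=T@c['tool_from_camera']
    return c
def w(c,pts,z):
    "native pixels -> world at height z"
    z=np.broadcast_to(z,(len(pts),))
    n=cv2.undistortPoints(np.array(pts,float).reshape(-1,1,2),c['intrinsics'],np.array([c['k1'],0,0,0.]))[:,0]
    M=c['cam_to_world']; d=np.c_[n[:,0],-n[:,1],-np.ones(len(n))]@M[:3,:3].T
    return M[:3,3]+d*((z-M[2,3])/d[:,2])[:,None]
def px(c,P):
    M=c['cam_to_world']; p=(np.array(P,float)-M[:3,3])@M[:3,:3]; p=p*[1,-1,-1]
    return cv2.projectPoints(p,np.zeros(3),np.zeros(3),c['intrinsics'],np.array([c['k1'],0,0,0.]))[0][:,0]
def crop(img,x0,y0,x1,y1,s,f):
    cv2.imwrite('pics/'+f,cv2.resize(img[y0:y1,x0:x1],None,fx=s,fy=s,interpolation=cv2.INTER_CUBIC))
def go(xy,z,yaw=None):
    "print shift (tool axes) and roll for TCP target; yaw = world direction (deg) of finger-closing line"
    o=ctrl.get_obs(); M=R.from_rotvec(o['eef_rot']).as_matrix()
    s=M.T@(np.array([*xy,z])-o['position']); y0=np.degrees(np.arctan2(M[1,1],M[0,1]))
    r=None if yaw is None else -((yaw-y0+90)%180-90)
    print('shift',s.round(4),'roll',r,'rows',np.linalg.norm(s)/.05,'q7',o['joint_pos'][6],'clock',o['clock'])
E
python3 - <<'E'
from h import *
img=ctrl.camera('top'); cv2.imwrite('pics/topraw.png',img)
a=img[135:245,85:195]; b=img[108:218,365:475]
cv2.imwrite('pics/tiles.png',cv2.resize(np.hstack([a,b]),(792,396),interpolation=cv2.INTER_CUBIC))
g=cv2.cvtColor(img,cv2.COLOR_BGR2GRAY); m=(g<60).astype(np.uint8); m[:95]=0;m[215:]=0;m[:,:205]=0;m[:,340:]=0
cs,_=cv2.findContours(m,cv2.RETR_EXTERNAL,cv2.CHAIN_APPROX_NONE); k=max(cs,key=cv2.contourArea)[:,0]
c=cam('top'); P=w(c,k,0.012)[:,:2]; r=cv2.minAreaRect((P*1000).astype(np.float32)); print(r,cv2.boxPoints(r))
E
```

```text
((556.06591796875, 6.0926513671875), (213.62826538085938, 230.30128479003906), 7.788775444030762) [[ 434.6318  105.7054]
 [ 465.8426 -122.4713]
 [ 677.5     -93.5201]
 [ 646.2892  134.6566]]
```

View pics/tiles.png

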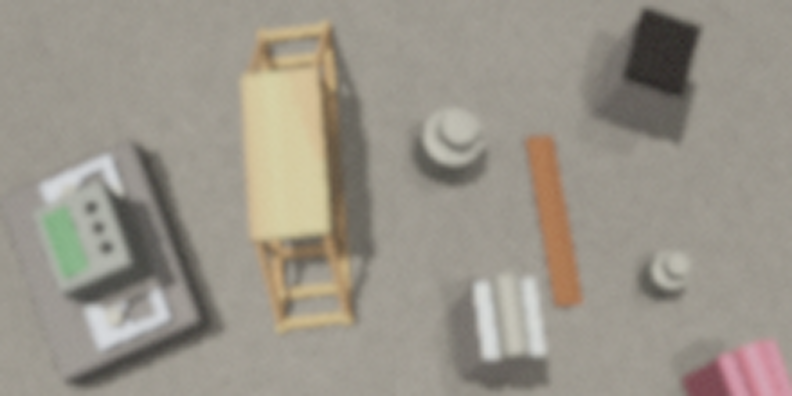

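The tiles show the flat pier's cap (648–700, 10–95), the round pier (474–547, 276–360), the big weight's knob at (460,131), the bridge deck and the readout on its dock.

```bash
python3 - <<'E'
from h import *
c=cam('top')
def L(p): p=np.array(p,float); return p/3.6+[85,135]
def Rt(p): p=np.array(p,float); return (p-[396,0])/3.6+[365,108]
def box(n,p,z):
    P=w(c,p,z)[:,:2]*1000; r=cv2.minAreaRect(P.astype(np.float32)); print(n,P.mean(0),r)
box('flat',Rt([(648,10),(700,27),(683,95),(625,76)]),.08)
box('round',Rt([(474,282),(538,276),(547,352),(482,360)]),.07)
print('big',w(c,Rt([(460,131)]),.056))
print('small',w(c,Rt([(676,262)]),.044))
box('bridge',L([(241,74),(325,67),(330,240),(252,238)]),.056)
box('dock',L([(5,193),(130,143),(203,325),(70,380)]),.03)
box('readout',L([(37,213),(100,180),(133,265),(70,297)]),.078)
E
```

```text
flat [ 572.757  -389.7921] ((573.1441650390625, -388.98162841796875), (39.3724365234375, 50.579471588134766), 64.95306396484375)
round [ 411.683  -261.6514] ((411.43310546875, -261.549072265625), (41.353370666503906, 51.3194580078125), 87.0159912109375)
big [[ 0.5402 -0.2538  0.056 ]]
small [[ 0.4419 -0.3846  0.044 ]]
bridge [515.0647 254.0647] ((513.8189697265625, 255.4354705810547), (55.000099182128906, 114.54525756835938), 88.34614562988281)
dock [466.4944 386.7348] ((467.0700988769531, 386.0465087890625), (137.54800415039062, 93.21565246582031), 17.706335067749023)
readout [468.3388 379.486 ] ((468.55157470703125, 379.3385009765625), (61.09925079345703, 44.71605682373047), 19.766868591308594)
```

```bash
python3 -c "
from h import *
go((.573,-.389),.2,65)"
```

```text
shift [ 0.4513 -0.0993  0.0262] roll 40.16453865001347 rows 9.25570724543384 q7 -0.07514913867231625 clock 0.15
```

>>> {"api": "arm_command", "payload": {
  "moves": [
    [[0.4513,-0.0993,0.0262],40.2,-1],
    [[0.4513,-0.0993,0.0262],40.2,-1],
    [[0.4513,-0.0993,0.0262],40.2,-1],
    [[0.4513,-0.0993,0.0262],40.2,-1],
    [[0.4513,-0.0993,0.0262],40.2,-1],
    [[0.4513,-0.0993,0.0262],40.2,-1],
    [[0.4513,-0.0993,0.0262],40.2,-1],
    [[0.4513,-0.0993,0.0262],40.2,-1]
  ]
}}

```text
clock: 0.95
position: [0.5171, -0.4181, 0.2039]
eef_rot: [3.067, -0.681, -0.001]
ft_force: [-0.3, -1.1, 0.1]
width: 0.999
gripper_force: 0.0
```

```bash
python3 -c "
from h import *
go((.573,-.389),.2,65)"
```

```text
shift [ 0.0383 -0.05    0.0039] roll -0.02947352338452447 rows 1.2623492542188854 q7 -1.3640682810822156 clock 0.95
```

>>> {"api": "arm_command", "payload": {
  "moves": [
    [[0.0383,-0.05,0.004],0,-1],
    [[0.0383,-0.05,0.004],0,-1],
    [[0.0383,-0.05,0.004],0,-1],
    [[0.0383,-0.05,0.004],0,-1]
  ]
}}

```text
clock: 1.35
position: [0.5703, -0.3911, 0.1998]
eef_rot: [3.066, -0.682, -0.002]
ft_force: [-1.1, -2.0, -0.6]
width: 0.999
gripper_force: 0.0
```

```bash
python3 -c "
from h import *
go((.573,-.389),.2,65)
c=cam('wrist');i=ctrl.camera('wrist');cv2.imwrite('pics/w1.png',i)
print(px(c,[[.573,-.389,.08]]))"
```

```text
shift [ 0.0016 -0.0031 -0.0002] roll -0.0709965409712936 rows 0.06934927105849725 q7 -1.4422978967587328 clock 1.35
[[270.3758 196.7256]]
```

View pics/w1.png

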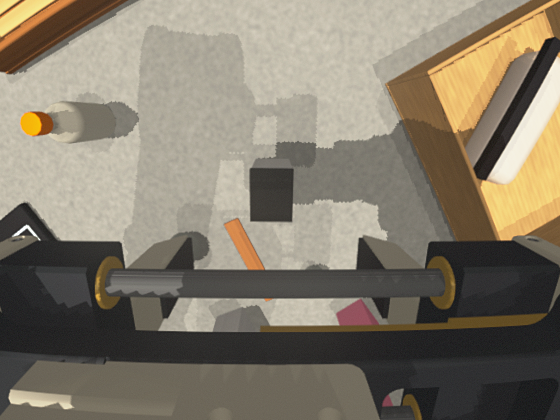

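```bash
python3 -c "
from h import *
P=w(cam('wrist'),[[271.5,194.8]],.08)[0];print(P)
go(P[:2],.028,65)"
```

```text
[ 0.5736 -0.3916  0.08  ]
shift [ 0.0035 -0.0023  0.1721] roll -0.15513335532551764 rows 3.4437137256590744 q7 -1.4422938372304457 clock 1.4
```

>>> {"api": "arm_command", "payload": {
  "moves": [
    [[0.0035,-0.0025,0.172],0,-1],
    [[0.0035,-0.0025,0.172],0,-1],
    [[0.0035,-0.0025,0.172],0,-1],
    [[0.0035,-0.0025,0.172],0,-1],
    [[0.0035,-0.0025,0.172],0,-1],
    [[0.0035,-0.0025,0.172],0,-1]
  ]
}}

```text
clock: 2.0
position: [0.5748, -0.3913, 0.0293]
eef_rot: [3.065, -0.684, 0.001]
ft_force: [0.3, -0.6, 1.3]
width: 0.999
gripper_force: 0.0
```

```bash
python3 -c "
from h import *
go((.5736,-.3916),.028,65)"
```

```text
shift [-0.001   0.0008  0.0013] roll -0.15706406355059244 rows 0.03544149847828738 q7 -1.4383071206813105 clock 2.0
```

>>> {"api": "arm_command", "payload": {
  "moves": [
    [[-0.001,0.0008,0.001],0,1],
    [[-0.001,0.0008,0.001],0,1],
    [[-0.001,0.0008,0.001],0,1],
    [[-0.001,0.0008,0.001],0,1],
    [[-0.001,0.0008,0.001],0,1],
    [[-0.001,0.0008,0.001],0,1],
    [[-0.001,0.0008,0.001],0,1],
    [[-0.001,0.0008,0.001],0,1]
  ]
}}

```text
clock: 2.8
position: [0.5745, -0.3897, 0.0272]
eef_rot: [-3.067, 0.681, 0.0]
ft_force: [-0.1, -0.1, 0.2]
width: 0.437
gripper_force: 29.9
```

```bash
python3 -c "
from h import *
t=np.radians(7.8);b=np.array([.556,.006]);M=np.array([[np.cos(t),-np.sin(t)],[np.sin(t),np.cos(t)]])
pl=b+M@[.05,.08];pr=b+M@[.05,-.08];print(pl,pr,b+M@[.05,0],b+M@[-.06,0])
go((.5736,-.3916),.028,65)
go(pl+M@[-.12,0.],.2,97.8)"
```

```text
[0.5947 0.092 ] [ 0.6164 -0.0665] [0.6055 0.0128] [ 0.4966 -0.0021]
shift [ 0.      0.0021 -0.0008] roll -0.026130290623598285 rows 0.044742807038856906 q7 -1.437273987775486 clock 2.8
shift [-0.2863 -0.38   -0.1727] roll -32.82613029062361 rows 10.124157858683287 q7 -1.437273987775486 clock 2.8
```

>>> {"api": "arm_command", "payload": {
  "moves": [
    [[0,0,-0.1],0,1],
    [[0,0,-0.1],0,1],
    [[-0.286,-0.38,-0.172],-32.8,1],
    [[-0.286,-0.38,-0.172],-32.8,1],
    [[-0.286,-0.38,-0.172],-32.8,1],
    [[-0.286,-0.38,-0.172],-32.8,1],
    [[-0.286,-0.38,-0.172],-32.8,1],
    [[-0.286,-0.38,-0.172],-32.8,1]
  ]
}}

```text
clock: 3.6
position: [0.512, -0.0979, 0.1722]
eef_rot: [-3.134, -0.213, 0.001]
ft_force: [0.6, 0.2, -1.5]
width: 0.435
gripper_force: 29.9
```

```bash
python3 -c "
from h import *
go((.476,.075),.2,97.8)"
```

```text
shift [-0.0123 -0.1762 -0.0278] roll -0.03207371556277394 rows 3.5762582641597396 q7 -1.3998348921886887 clock 3.6
```

>>> {"api": "arm_command", "payload": {
  "moves": [
    [[-0.012,-0.176,-0.028],0,1],
    [[-0.012,-0.176,-0.028],0,1],
    [[-0.012,-0.176,-0.028],0,1],
    [[-0.012,-0.176,-0.028],0,1],
    [[-0.012,-0.176,-0.028],0,1],
    [[-0.012,-0.176,-0.028],0,1],
    [[-0.012,-0.176,-0.028],0,1]
  ]
}}

```text
clock: 4.3
position: [0.4774, 0.0716, 0.1997]
eef_rot: [3.134, 0.21, -0.001]
ft_force: [1.2, -0.8, -2.9]
width: 0.437
gripper_force: 29.9
```

```bash
python3 -c "
from h import *
o=ctrl.get_obs();print(o['position'],o['eef_rot'],o['joint_velocities'])
t=np.radians(7.8);b=np.array([.556,.006]);M=np.array([[np.cos(t),-np.sin(t)],[np.sin(t),np.cos(t)]])
c=cam('wrist',o);i=ctrl.camera('wrist')
Q=[np.r_[b+M@[.05+sx*.033,.08+sy*.028],.012] for sx,sy in((-1,-1),(1,-1),(1,1),(-1,1))]
print(px(c,Q)); cv2.imwrite('pics/w2.png',i)"
```

```text
[0.4774 0.0716 0.1997] [ 3.1337  0.2099 -0.0012] [ 0.0107  0.0028  0.0053 -0.0012 -0.0018  0.0001 -0.0019]
[[296.1867 104.4073]
 [296.9853  38.3161]
 [242.4853  38.4954]
 [243.9039 104.5428]]
```

View pics/w2.png

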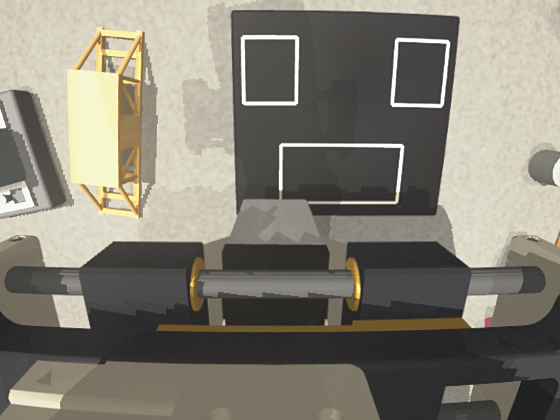

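The outlines are all in view: left (242–298, 36–104), right (392–448, 39–106) and the readout outline (280–403, 145–203).

```bash
cat > base.py <<'E'
from h import *
def outl(i,c,verbose=True):
    g=cv2.cvtColor(i,cv2.COLOR_BGR2GRAY); dark=(g<90).astype(np.uint8)
    out=[]
    # inner dark regions of outlines
    n,lab,st,_=cv2.connectedComponentsWithStats(((g<120)).astype(np.uint8),connectivity=4)
    for k in range(1,n):
        if 1500<st[k,4]<9000:
            m=(lab==k).astype(np.uint8); cs,_=cv2.findContours(m,cv2.RETR_EXTERNAL,cv2.CHAIN_APPROX_NONE)
            p=max(cs,key=cv2.contourArea)[:,0]; P=w(c,p,.012)[:,:2]*1000
            r=cv2.minAreaRect(P.astype(np.float32)); print(st[k],np.array(r[0]),r[1],r[2])
E
python3 -c "
from base import *
o=ctrl.get_obs(); outl(cv2.imread('pics/w2.png'),cam('wrist',o))"
```

```text
[ 245   40   50   61 2982] [596.1593  92.4586] (59.872589111328125, 51.30632400512695) 7.58669900894165
[ 394   42   52   62 2810] [617.2759 -65.9021] (61.43735885620117, 51.45369338989258) 7.66956090927124
[  12   90   55  119 2150] [482.222  345.2356] (140.1115264892578, 26.40856170654297) 17.02397346496582
[   0  101   38  105 1706] [472.5238 374.2874] (49.63628387451172, 115.6666488647461) 85.18701934814453
[ 282  147  118   55 6143] [497.2614  -1.0787] (61.912071228027344, 131.5924530029297) 7.905576229095459
```

```bash
python3 -c "
from h import *
go((.5962,.0925),.0395,97.6)"
```

```text
shift [ 0.1207 -0.0051  0.1601] roll 0.0319343832528034 rows 4.010984858279117 q7 -1.7627441411044722 clock 4.35
```

>>> {"api": "arm_command", "payload": {
  "moves": [
    [[0.1207,-0.0051,0.0],0,1],
    [[0.1207,-0.0051,0],0,1],
    [[0.1207,-0.0051,0.0],0,1],
    [[0.1207,-0.0051,0.05],0,1],
    [[0.1207,-0.0051,0.1],0,1],
    [[0.1207,-0.0051,0.14],0,1],
    [[0.1207,-0.0051,0.15],0,1],
    [[0.1207,-0.0051,0.15],0,1]
  ]
}}

```text
clock: 5.15
position: [0.5955, 0.0932, 0.0488]
eef_rot: [3.134, 0.21, -0.005]
ft_force: [-0.2, 0.9, -2.1]
width: 0.436
gripper_force: 29.9
```

```bash
python3 -c "
from h import *
go((.5962,.0925),.0395,97.6)"
```

```text
shift [0.0007 0.0008 0.0093] roll 0.0847153323812222 rows 0.18666183662860647 q7 -1.802715027573346 clock 5.15
```

>>> {"api": "arm_command", "payload": {
  "moves": [
    [[0.0005,0.0008,0.005],0,1],
    [[0.0005,0.0008,0.0085],0,1],
    [[0.0005,0.0008,0.0095],0,1],
    [[0.0005,0.0008,0.0095],0,1],
    [[0.0005,0.0008,0.0095],0,1]
  ]
}}

```text
clock: 5.65
position: [0.5972, 0.0939, 0.0413]
eef_rot: [-3.134, -0.213, -0.002]
ft_force: [0.3, -0.4, -2.9]
width: 0.436
gripper_force: 29.9
```

>>> {"api": "arm_command", "payload": {
  "moves": [
    [[-0.0005,0,0.0015],0,1],
    [[-0.0005,0,0.0025],0,1],
    [[-0.0005,0,0.0025],0,1]
  ]
}}

```text
clock: 5.95
position: [0.5966, 0.0938, 0.0391]
eef_rot: [3.134, 0.213, 0.001]
ft_force: [-2.4, -0.4, 7.3]
width: 0.438
gripper_force: 29.9
```

>>> {"api": "arm_command", "payload": {
  "moves": [
    [[0,0,0],0,-1],
    [[0,0,0],0,-1],
    [[0,0,0],0,-1],
    [[0,0,0],0,-1],
    [[0,0,-0.05],0,-1],
    [[0,0,-0.1],0,-1],
    [[0,0,-0.16],0,-1],
    [[0,0,-0.16],0,-1]
  ]
}}

```text
clock: 6.75
position: [0.5994, 0.0946, 0.2044]
eef_rot: [-3.133, -0.213, -0.015]
ft_force: [0.5, 0.6, -0.5]
width: 0.996
gripper_force: 0.0
```

```bash
python3 -c "
from h import *
go((.4115,-.2615),.2,87)"
```

```text
shift [-0.2343  0.3275  0.0019] roll 10.763115224919147 rows 8.053114757897394 q7 -1.7611427765569392 clock 6.75
```

>>> {"api": "arm_command", "payload": {
  "moves": [
    [[-0.2343,0.3275,0.002],10.8,-1],
    [[-0.2343,0.3275,0.002],10.8,-1],
    [[-0.2343,0.3275,0.002],10.8,-1],
    [[-0.2343,0.3275,0.002],10.8,-1],
    [[-0.2343,0.3275,0.002],10.8,-1],
    [[-0.2343,0.3275,0.002],10.8,-1],
    [[-0.2343,0.3275,0.002],10.8,-1],
    [[-0.2343,0.3275,0.002],10.8,-1]
  ]
}}

```text
clock: 7.55
position: [0.4085, -0.2616, 0.1961]
eef_rot: [3.14, -0.083, 0.001]
ft_force: [1.2, -0.4, -0.1]
width: 1.001
gripper_force: 0.0
```

>>> {"api": "arm_command", "payload": {
  "moves": [
    [[0,0,0],0,-1],
    [[0,0,0],0,-1],
    [[0,0,0],0,-1]
  ]
}}

```text
clock: 7.85
position: [0.4104, -0.2589, 0.1959]
eef_rot: [-3.14, 0.081, -0.0]
ft_force: [0.8, 0.1, 0.1]
width: 1.001
gripper_force: 0.0
```

```bash
python3 -c "
from h import *
go((.4115,-.2615),.2,87)
c=cam('wrist');i=ctrl.camera('wrist');cv2.imwrite('pics/w3.png',i)
print(px(c,[[.4115,-.2615,.07]]))
crop(i,180,100,380,250,4,'w3c.png')"
```

```text
shift [ 0.0012  0.0025 -0.0041] roll 0.050646171954326746 rows 0.09876957880010331 q7 -1.1720512975974389 clock 7.85
[[276.8553 195.3785]]
```

View pics/w3c.png

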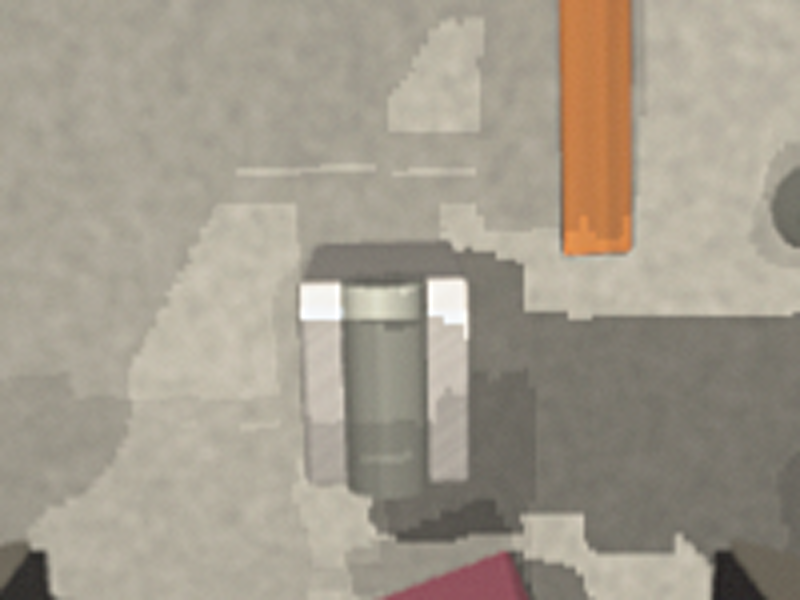

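```bash
python3 -c "
from h import *
P=w(cam('wrist'),[[276.3,195.3]],.07)[0];print(P)
go(P[:2],.028,87)"
```

```text
[ 0.4118 -0.2607  0.07  ]
shift [0.0013 0.0021 0.168 ] roll 0.10564772071074913 rows 3.3595935900696507 q7 -1.1719169235829436 clock 7.9
```

>>> {"api": "arm_command", "payload": {
  "moves": [
    [[0.0013,0.002,0.168],-1,-1],
    [[0.0013,0.002,0.168],-1,-1],
    [[0.0013,0.002,0.168],-1,-1],
    [[0.0013,0.002,0.168],-1,-1],
    [[0.0013,0.002,0.168],-1,-1],
    [[0.0013,0.002,0.168],-1,-1]
  ]
}}

```text
clock: 8.5
position: [0.4119, -0.2612, 0.0285]
eef_rot: [-3.141, 0.053, -0.0]
ft_force: [0.5, 0.2, -0.1]
width: 1.002
gripper_force: 0.0
```

>>> {"api": "arm_command", "payload": {
  "moves": [
    [[0,0,0],0,1],
    [[0,0,0],0,1],
    [[0,0,0],0,1],
    [[0,0,0],0,1],
    [[0,0,0],0,1],
    [[0,0,0],0,1],
    [[0,0,0],0,1]
  ]
}}

```text
clock: 9.2
position: [0.411, -0.2618, 0.0282]
eef_rot: [-3.141, 0.055, 0.0]
ft_force: [-0.3, 4.2, 2.3]
width: 0.439
gripper_force: 1.8
```

```bash
python3 -c "
from h import *
go((.4118,-.2607),.028,88)
go((.5,-.1),.2,97.6)"
```

```text
shift [ 0.0008 -0.0012  0.0002] roll -0.024016830194227623 rows 0.027826383509879357 q7 -1.1621275086727196 clock 9.2
shift [ 0.0832 -0.1649 -0.1718] roll -9.62401683019425 rows 5.045222304357773 q7 -1.1621275086727196 clock 9.2
```

>>> {"api": "arm_command", "payload": {
  "moves": [
    [[0,0,0],0,1],
    [[0,0,0],0,1],
    [[0,0,-0.1],0,1],
    [[0,0,-0.1],0,1],
    [[0.083,-0.165,-0.172],-9.6,1],
    [[0.083,-0.165,-0.172],-9.6,1],
    [[0.083,-0.165,-0.172],-9.6,1],
    [[0.083,-0.165,-0.172],-9.6,1]
  ]
}}

```text
clock: 10.0
position: [0.4999, -0.0987, 0.2007]
eef_rot: [3.135, 0.207, -0.001]
ft_force: [0.7, -0.6, -3.3]
width: 0.435
gripper_force: 30.0
```

>>> {"api": "arm_command", "payload": {
  "moves": [
    [[0,0,0],0,1],
    [[0,0,0],0,1],
    [[0,0,0],0,1]
  ]
}}

```text
clock: 10.3
position: [0.4986, -0.1014, 0.1992]
eef_rot: [3.134, 0.205, -0.003]
ft_force: [-0.1, -0.2, -4.2]
width: 0.436
gripper_force: 30.0
```

```bash
python3 -c "
from base import *
go((.5,-.1),.2,97.6)
o=ctrl.get_obs();c=cam('wrist',o);i=ctrl.camera('wrist');cv2.imwrite('pics/w4.png',i);outl(i,c)
crop(i,60,0,340,140,2.8,'w4c.png')"
```

```text
shift [ 0.0016 -0.0012 -0.0008] roll -0.11153945557509815 rows 0.043010692216918375 q7 -1.3866842234099703 clock 10.3
[ 231   37   50   62 3021] [617.4594 -65.9142] (60.58118438720703, 51.241607666015625) 7.7240800857543945
[ 128  145  117   54 6066] [498.0342  -1.0794] (60.499656677246094, 131.1295166015625) 7.5011749267578125
```

View pics/w4c.png

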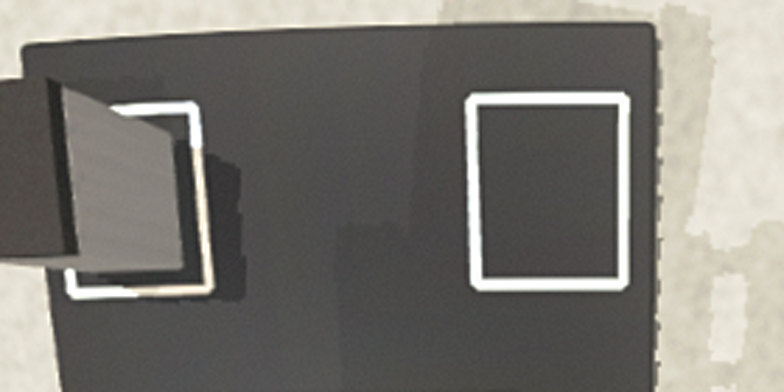

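```bash
python3 -c "
from base import *
o=ctrl.get_obs();c=cam('wrist',o)
P=w(c,np.array([(173,131),(183,268)])/2.8+[60,0],.012)[:,:2]-[.5965,.0925]
t=np.radians(7.6);M=np.array([[np.cos(t),-np.sin(t)],[np.sin(t),np.cos(t)]]);print(P@M)
go((.6174,-.0659),.040,97.6)"
```

```text
[[ 0.024  -0.02  ]
 [-0.0258 -0.0189]]
shift [ 0.1229 -0.0202  0.159 ] roll -0.15686733153029309 rows 4.038496556173645 q7 -1.3867890050602847 clock 10.35
```

>>> {"api": "arm_command", "payload": {
  "moves": [
    [[0.123,-0.0202,0.0],0,1],
    [[0.123,-0.0202,0],0,1],
    [[0.123,-0.0202,0.0],0,1],
    [[0.123,-0.0202,0.05],0,1],
    [[0.123,-0.0202,0.1],0,1],
    [[0.123,-0.0202,0.14],0,1],
    [[0.123,-0.0202,0.153],0,1],
    [[0.123,-0.0202,0.153],0,1]
  ]
}}

```text
clock: 11.15
position: [0.6172, -0.0652, 0.0452]
eef_rot: [3.135, 0.205, -0.007]
ft_force: [0.5, -0.7, -3.3]
width: 0.435
gripper_force: 30.0
```

>>> {"api": "arm_command", "payload": {
  "moves": [
    [[0,0,0],0,1],
    [[0,0,0],0,1]
  ]
}}

```text
clock: 11.35
position: [0.6209, -0.0643, 0.0496]
eef_rot: [3.134, 0.207, 0.006]
ft_force: [-0.4, -1.0, -2.5]
width: 0.433
gripper_force: 30.0
```

```bash
python3 -c "
from h import *
go((.6174,-.0659),.0395,97.6)"
```

```text
shift [-0.0037  0.0011  0.0101] roll -0.06105418121182993 rows 0.21643463305462193 q7 -1.501520619808045 clock 11.35
```

>>> {"api": "arm_command", "payload": {
  "moves": [
    [[-0.002,0.001,0.004],0,1],
    [[-0.002,0.001,0.004],0,1],
    [[-0.002,0.001,0.004],0,1],
    [[-0.002,0.001,0.004],0,1]
  ]
}}

```text
clock: 11.75
position: [0.6173, -0.0652, 0.0434]
eef_rot: [3.135, 0.207, 0.001]
ft_force: [0.7, 0.4, -3.4]
width: 0.437
gripper_force: 30.0
```

>>> {"api": "arm_command", "payload": {
  "moves": [
    [[0,0,0],0,1],
    [[0,0,0],0,1]
  ]
}}

```text
clock: 11.95
position: [0.6172, -0.0652, 0.0432]
eef_rot: [3.135, 0.207, 0.0]
ft_force: [0.2, 0.9, -3.3]
width: 0.432
gripper_force: 30.0
```

>>> {"api": "arm_command", "payload": {
  "moves": [
    [[0,0.0007,0.0025],0,1],
    [[0,0.0007,0.0035],0,1],
    [[0,0.0007,0.0045],0,1],
    [[0,0.0007,0.0045],0,1]
  ]
}}

```text
clock: 12.35
position: [0.6175, -0.0659, 0.0401]
eef_rot: [3.135, 0.207, 0.001]
ft_force: [-6.6, -0.1, 13.9]
width: 0.433
gripper_force: 30.0
```

>>> {"api": "arm_command", "payload": {
  "moves": [
    [[0,0,-0.001],0,-1],
    [[0,0,-0.001],0,-1],
    [[0,0,-0.001],0,-1],
    [[0,0,-0.001],0,-1],
    [[0,0,-0.05],0,-1],
    [[0,0,-0.1],0,-1],
    [[0,0,-0.16],0,-1],
    [[0,0,-0.16],0,-1]
  ]
}}

```text
clock: 13.15
position: [0.6204, -0.0659, 0.205]
eef_rot: [3.134, 0.207, 0.015]
ft_force: [0.6, 0.2, -0.4]
width: 0.996
gripper_force: 0.0
```

```bash
python3 -c "
from h import *
go((.514,.255),.2,88)"
```

```text
shift [-0.0633 -0.3321  0.0039] roll 9.557708241150408 rows 6.763054627095218 q7 -1.4713757352811927 clock 13.15
```

>>> {"api": "arm_command", "payload": {
  "moves": [
    [[-0.063,-0.332,0.004],9.6,-1],
    [[-0.063,-0.332,0.004],9.6,-1],
    [[-0.063,-0.332,0.004],9.6,-1],
    [[-0.063,-0.332,0.004],9.6,-1],
    [[-0.063,-0.332,0.004],9.6,-1],
    [[-0.063,-0.332,0.004],9.6,-1],
    [[-0.063,-0.332,0.004],9.6,-1],
    [[-0.063,-0.332,0.004],9.6,-1]
  ]
}}

```text
clock: 13.95
position: [0.5078, 0.2619, 0.1943]
eef_rot: [-3.138, 0.041, 0.002]
ft_force: [-0.3, -0.4, -0.8]
width: 1.003
gripper_force: 0.0
```

>>> {"api": "arm_command", "payload": {
  "moves": [
    [[0,0,0],0,-1],
    [[0,0,0],0,-1],
    [[0,0,0],0,-1],
    [[0,0,0],0,-1]
  ]
}}

```text
clock: 14.35
position: [0.5117, 0.2536, 0.1946]
eef_rot: [3.141, -0.059, 0.0]
ft_force: [-0.2, -0.9, -0.0]
width: 0.998
gripper_force: 0.0
```

```bash
python3 -c "
from h import *
go((.514,.255),.2,88)
c=cam('wrist');i=ctrl.camera('wrist');cv2.imwrite('pics/w5.png',i)
print(px(c,[[.514,.255,.056]]))"
```

```text
shift [ 0.0023 -0.0015 -0.0054] roll -0.15598839069195947 rows 0.1212553426978311 q7 -2.2373316630971463 clock 14.35
[[272.5814 191.2244]]
```

View pics/w5.png

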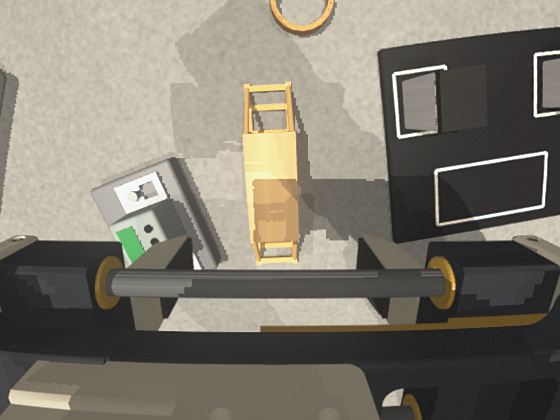

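```bash
python3 -c "
from h import *
i=cv2.imread('pics/w5.png');crop(i,200,75,340,275,3,'w5c.png')"
```

```text
(no output)
```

View pics/w5c.png

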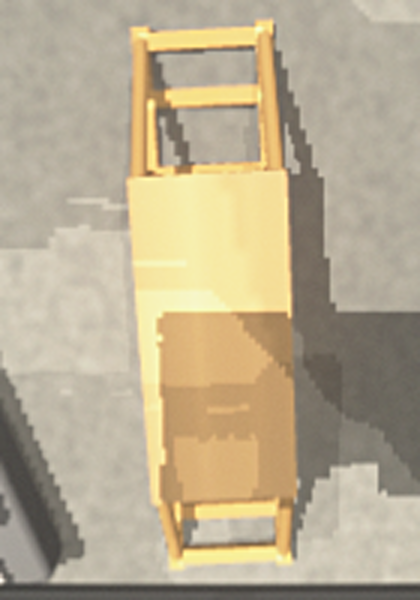

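```bash
python3 -c "
from h import *
c=cam('wrist')
P=w(c,np.array([(128,180),(288,171),(296,497),(152,503)])/3+[200,75],.056)[:,:2]*1000
print(P,P.mean(0),cv2.minAreaRect(P.astype(np.float32)))
print([np.degrees(np.arctan2(*(a-b)[::-1])) for a,b in((P[0],P[3]),(P[1],P[2]),(P[0],P[1]),(P[3],P[2]))])
print(w(c,np.array([(172,562),(290,556),(134,40),(272,32)])/3+[200,75],[.003,.003,.003,.003])[:,:2])
"
```

```text
[[569.1906 281.277 ]
 [570.0934 231.1486]
 [460.7286 230.4318]
 [460.3108 279.9655]] [515.0809 255.7057] ((515.200439453125, 255.7535858154297), (109.36691284179688, 50.134239196777344), 0.4832780063152313)
[np.float64(0.6901218296232047), np.float64(0.3755000631519067), np.float64(91.03172566132183), np.float64(90.48327613467225)]
[[0.4117 0.2785]
 [0.4126 0.2297]
 [0.6158 0.2817]
 [0.6167 0.2324]]
```

```bash
python3 -c "
from h import *
go((.5149,.2557),.022,90.6)"
```

```text
shift [ 0.0032 -0.002   0.1726] roll -2.735348229265412 rows 3.453131243238948 q7 -2.237371514178763 clock 14.4
```

>>> {"api": "arm_command", "payload": {
  "moves": [
    [[0.0032,-0.002,0.02],-2.7,-1],
    [[0.0032,-0.002,0.07],-2.7,-1],
    [[0.0032,-0.002,0.12],-2.7,-1],
    [[0.0032,-0.002,0.165],-2.7,-1],
    [[0.0032,-0.002,0.1725],-2.7,-1],
    [[0.0032,-0.002,0.1725],-2.7,-1],
    [[0.0032,-0.002,0.1725],-2.7,-1],
    [[0.0032,-0.002,0.1725],-2.7,-1]
  ]
}}

```text
clock: 15.2
position: [0.516, 0.2577, 0.0246]
eef_rot: [-3.14, -0.018, -0.006]
ft_force: [-0.1, 0.2, -0.5]
width: 1.0
gripper_force: 0.0
```

>>> {"api": "arm_command", "payload": {
  "moves": [
    [[0,0,0],0,1],
    [[0,0,0],0,1],
    [[0,0,0],0,1],
    [[0,0,0],0,1],
    [[0,0,0],0,1],
    [[0,0,0],0,1],
    [[0,0,0],0,1],
    [[0,0,0],0,1]
  ]
}}

```text
clock: 16.0
position: [0.5143, 0.2567, 0.0221]
eef_rot: [3.141, 0.018, -0.0]
ft_force: [-0.4, -0.7, 0.8]
width: 0.539
gripper_force: 30.0
```

```bash
python3 -c "
from h import *
go((.5149,.2557),.022,90.6)
go((.5,.06),.25,187.6)"
```

```text
shift [0.0006 0.001  0.0001] roll 0.06615993653173291 rows 0.02370764268497305 q7 -2.25063597024155 clock 16.0
shift [-0.0166  0.1966 -0.2279] roll 83.06615993653173 rows 6.0286036304327695 q7 -2.25063597024155 clock 16.0
```

>>> {"api": "arm_command", "payload": {
  "moves": [
    [[0,0,-0.1],0,1],
    [[0,0,-0.1],0,1],
    [[0,0,-0.22],-15,1],
    [[0,0.05,-0.22],-25,1],
    [[0,0.1,-0.22],-35,1],
    [[0.03,0.15,-0.22],-45,1],
    [[0.05,0.2,-0.22],-55,1],
    [[0.08,0.23,-0.22],-65,1]
  ]
}}

```text
clock: 16.8
position: [0.5774, 0.0551, 0.242]
eef_rot: [2.836, 1.35, 0.001]
ft_force: [0.7, 0.5, -0.3]
width: 0.54
gripper_force: 30.0
```

```bash
python3 -c "
from h import *
go((.607,.0127),.2,187.6)"
```

```text
shift [-0.0143  0.0497  0.042 ] roll -46.690721400028565 rows 1.3315897353688015 q7 -0.9848995257363115 clock 16.8
```

>>> {"api": "arm_command", "payload": {
  "moves": [
    [[-0.014,0.05,0.02],-46.7,1],
    [[-0.014,0.05,0.042],-46.7,1],
    [[-0.014,0.05,0.042],-46.7,1],
    [[-0.014,0.05,0.042],-46.7,1],
    [[-0.014,0.05,0.042],-46.7,1],
    [[-0.014,0.05,0.042],-46.7,1],
    [[-0.014,0.05,0.042],-46.7,1],
    [[-0.014,0.05,0.042],-46.7,1]
  ]
}}

```text
clock: 17.6
position: [0.6072, 0.0142, 0.1989]
eef_rot: [-2.079, -2.355, 0.0]
ft_force: [-0.5, -0.6, -0.3]
width: 0.544
gripper_force: 30.0
```

>>> {"api": "arm_command", "payload": {
  "moves": [
    [[0,0,0],0,1],
    [[0,0,0],0,1],
    [[0,0,0],0,1],
    [[0,0,0],0,1]
  ]
}}

```text
clock: 18.0
position: [0.6074, 0.0144, 0.1992]
eef_rot: [2.077, 2.357, -0.0]
ft_force: [0.2, -0.3, -0.9]
width: 0.545
gripper_force: 30.0
```

```bash
python3 -c "
from h import *
go((.607,.0127),.117,187.6)
cv2.imwrite('pics/w6.png',ctrl.camera('wrist'))"
```

```text
shift [-0.0016 -0.0006  0.0822] roll -0.3602520341419222 rows 1.644143564976173 q7 -0.19341547167729928 clock 18.0
```

View pics/w6.png

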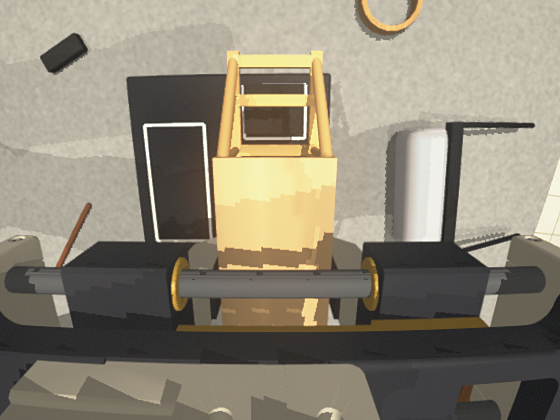

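The bridge is held square, with its left end over the left pier's cap (243–307, 85–138).

>>> {"api": "arm_command", "payload": {
  "moves": [
    [[-0.0016,-0.0006,0.04],-0.3,1],
    [[-0.0016,-0.0006,0.07],-0.3,1],
    [[-0.0016,-0.0006,0.08],-0.3,1],
    [[-0.0016,-0.0006,0.081],-0.3,1],
    [[-0.0016,-0.0006,0.081],-0.3,1],
    [[-0.0016,-0.0006,0.081],-0.3,1],
    [[-0.0016,-0.0006,0.081],-0.3,1]
  ]
}}

```text
clock: 18.75
position: [0.6079, 0.0128, 0.1196]
eef_rot: [2.069, 2.362, 0.003]
ft_force: [1.5, -0.8, -1.7]
width: 0.546
gripper_force: 30.0
```

>>> {"api": "arm_command", "payload": {
  "moves": [
    [[0,0,0.002],0,1],
    [[0,0,0.0035],0,1],
    [[0,0,0.0035],0,1],
    [[0,0,0.0035],0,1]
  ]
}}

```text
clock: 19.15
position: [0.6069, 0.0126, 0.1146]
eef_rot: [-2.07, -2.363, 0.0]
ft_force: [0.2, 0.4, -1.0]
width: 0.54
gripper_force: 30.0
```

>>> {"api": "arm_command", "payload": {
  "moves": [
    [[0,0,0.001],0,1],
    [[0,0,0.0015],0,1],
    [[0,0,0.0015],0,1]
  ]
}}

```text
clock: 19.45
position: [0.6071, 0.0127, 0.114]
eef_rot: [2.07, 2.362, 0.0]
ft_force: [-2.0, -1.1, 8.5]
width: 0.545
gripper_force: 30.0
```

>>> {"api": "arm_command", "payload": {
  "moves": [
    [[0,0,-0.0005],0,-1],
    [[0,0,-0.0005],0,-1],
    [[0,0,-0.0005],0,-1],
    [[0,0,-0.0005],0,-1],
    [[0,0,-0.05],0,-1],
    [[0,0,-0.1],0,-1],
    [[0,0,-0.12],0,-1],
    [[0,0,-0.12],0,-1]
  ]
}}

```text
clock: 20.25
position: [0.6089, 0.0132, 0.2371]
eef_rot: [2.067, 2.359, 0.007]
ft_force: [0.2, 0.5, 0.7]
width: 0.997
gripper_force: 0.0
```

```bash
python3 -c "
from h import *
go((.5402,-.2538),.2,7.6)"
```

```text
shift [-0.2556 -0.1034  0.0365] roll -0.05630158684066089 rows 5.563480923011874 q7 -0.17034087701139022 clock 20.25
```

>>> {"api": "arm_command", "payload": {
  "moves": [
    [[-0.2556,-0.1034,0.0],0,-1],
    [[-0.2556,-0.1034,0.0],0,-1],
    [[-0.2556,-0.1034,0.0],0,-1],
    [[-0.2556,-0.1034,0.0365],0,-1],
    [[-0.2556,-0.1034,0.0365],0,-1],
    [[-0.2556,-0.1034,0.0365],0,-1],
    [[-0.2556,-0.1034,0.0365],0,-1],
    [[-0.2556,-0.1034,0.0365],0,-1]
  ]
}}

```text
clock: 21.05
position: [0.5372, -0.2545, 0.1954]
eef_rot: [-2.071, -2.36, 0.0]
ft_force: [1.0, 1.1, -0.6]
width: 0.999
gripper_force: 0.0
```

>>> {"api": "arm_command", "payload": {
  "moves": [
    [[0,0,0],0,-1],
    [[0,0,0],0,-1],
    [[0,0,0],0,-1],
    [[0,0,0],0,-1]
  ]
}}

```text
clock: 21.45
position: [0.5384, -0.2536, 0.1969]
eef_rot: [2.069, 2.364, 0.0]
ft_force: [-0.3, 0.3, -1.0]
width: 1.0
gripper_force: 0.0
```

```bash
python3 -c "
from h import *
go((.5402,-.2538),.2,7.6)
c=cam('wrist');i=ctrl.camera('wrist');cv2.imwrite('pics/w7.png',i)
print(px(c,[[.5402,-.2538,.056]]))
j=np.vstack([cv2.resize(i[130:240,220:340],(600,550),interpolation=cv2.INTER_CUBIC)]);cv2.imwrite('pics/w7c.png',j)"
```

```text
shift [-0.0005  0.0017 -0.0031] roll 0.02274098702230276 rows 0.07159752137998715 q7 0.3020217373851983 clock 21.45
[[276.9943 193.6769]]
```

View pics/w7c.png

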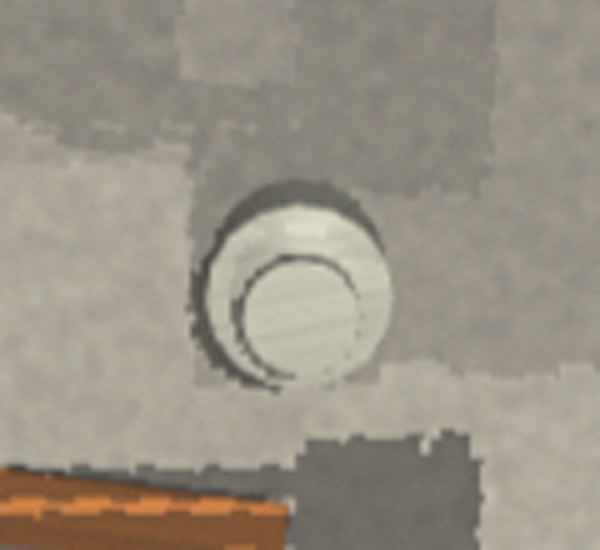

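```bash
python3 -c "
from h import *
P=w(cam('wrist'),[[280.4,193.4],[279.6,189.6]],[.056,.038]);print(P)
go(P.mean(0)[:2],.012,7.6)"
```

```text
[[ 0.5434 -0.2532  0.056 ]
 [ 0.5429 -0.2536  0.038 ]]
shift [-0.0003  0.0048  0.1849] roll 0.005279307964855207 rows 3.698488919146861 q7 0.30204501813213896 clock 21.5
```

>>> {"api": "arm_command", "payload": {
  "moves": [
    [[-0.0003,0.0048,0.04],0,-1],
    [[-0.0003,0.0048,0.09],0,-1],
    [[-0.0003,0.0048,0.14],0,-1],
    [[-0.0003,0.0048,0.175],0,-1],
    [[-0.0003,0.0048,0.1845],0,-1],
    [[-0.0003,0.0048,0.1845],0,-1],
    [[-0.0003,0.0048,0.1845],0,-1],
    [[-0.0003,0.0048,0.1845],0,-1]
  ]
}}

```text
clock: 22.3
position: [0.5444, -0.2545, 0.0144]
eef_rot: [2.068, 2.36, 0.002]
ft_force: [0.1, 0.1, 0.1]
width: 0.998
gripper_force: 0.0
```

>>> {"api": "arm_command", "payload": {
  "moves": [
    [[0,0,0],0,1],
    [[0,0,0],0,1],
    [[0,0,0],0,1],
    [[0,0,0],0,1],
    [[0,0,0],0,1],
    [[0,0,0],0,1],
    [[0,0,0],0,1],
    [[0,0,0],0,1]
  ]
}}

```text
clock: 23.1
position: [0.5432, -0.2539, 0.0122]
eef_rot: [2.07, 2.363, 0.001]
ft_force: [1.4, 0.4, -0.4]
width: 0.428
gripper_force: 30.0
```

```bash
python3 -c "
from h import *
go((.5431,-.2534),.012,7.6)
go((.607,.0133),.25,7.6)"
```

```text
shift [0.0005 0.     0.0002] roll -0.04289566243234333 rows 0.011191749704106344 q7 0.194036795934143 clock 23.1
shift [ 0.2565  0.0986 -0.2378] roll -0.04289566243234333 rows 7.267860374861179 q7 0.194036795934143 clock 23.1
```

>>> {"api": "arm_command", "payload": {
  "moves": [
    [[0,0,-0.1],0,1],
    [[0,0,-0.1],0,1],
    [[0,0,-0.2],0,1],
    [[0.137,0.0986,-0.238],0,1],
    [[0.137,0.0986,-0.238],0,1],
    [[0.137,0.0986,-0.238],0,1],
    [[0.137,0.0986,-0.238],0,1],
    [[0.137,0.0986,-0.238],0,1]
  ]
}}

```text
clock: 23.9
position: [0.6254, -0.0973, 0.2527]
eef_rot: [2.059, 2.371, 0.01]
ft_force: [-0.0, -0.1, -3.6]
width: 0.426
gripper_force: 30.0
```

>>> {"api": "arm_command", "payload": {
  "moves": [
    [[0,0,0],0,1],
    [[0,0,0],0,1],
    [[0,0,0],0,1],
    [[0,0,0],0,1]
  ]
}}

```text
clock: 24.3
position: [0.6219, -0.1065, 0.2495]
eef_rot: [-2.072, -2.36, 0.002]
ft_force: [0.9, -1.0, -3.5]
width: 0.431
gripper_force: 30.0
```

```bash
python3 -c "
from h import *
go((.607,.0133),.161,7.6)
c=cam('wrist');i=ctrl.camera('wrist');cv2.imwrite('pics/w8.png',i)
print(px(c,[[.607,.0133,.148]]))
crop(i,130,0,430,240,2.5,'w8c.png')"
```

```text
shift [0.1208 0.0009 0.0885] roll -0.15577454059275908 rows 2.993937632261671 q7 0.037270789279015025 clock 24.3
[[276.6909  54.2947]]
```

View pics/w8c.png

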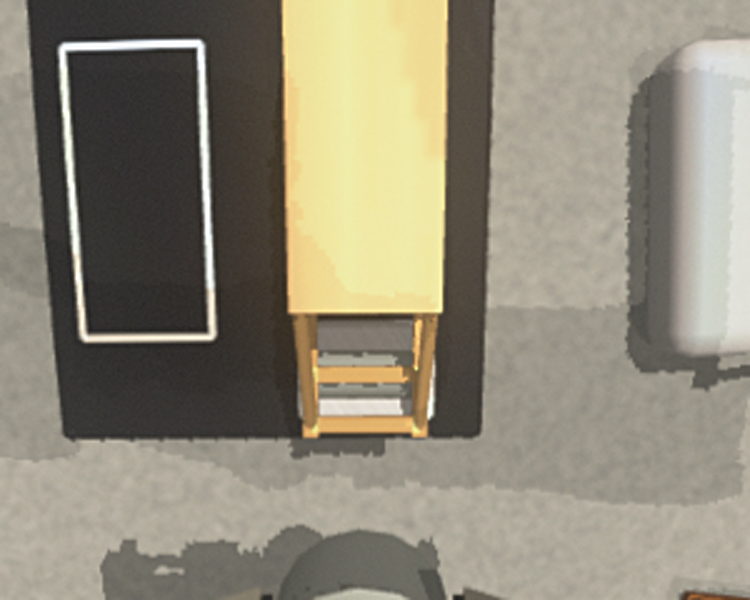

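```bash
python3 -c "
from h import *
P=w(cam('wrist'),np.array([(288,313),(441,313),(284,60),(446,60)])/2.5+[130,0],.148)[:,:2]
t=np.radians(97.6);u=np.array([np.cos(t),np.sin(t)])
print(P, P[:2].mean(0)+.055*u, P[2:].mean(0)-P[:2].mean(0))
C=P[:2].mean(0)+.055*u
go(C-.0005*u,.161,7.6)"
```

```text
[[ 0.5888 -0.0435]
 [ 0.6384 -0.0369]
 [ 0.5791  0.0323]
 [ 0.6283  0.0387]] [0.6063 0.0143] [-0.0099  0.0757]
shift [0.1211 0.0001 0.0887] roll -0.13419569768035444 rows 3.0017279948157913 q7 0.03727274902571886 clock 24.35
```

>>> {"api": "arm_command", "payload": {
  "moves": [
    [[0.121,0.0003,0],0,1],
    [[0.121,0.0003,0],0,1],
    [[0.121,0.0003,0],0,1],
    [[0.121,0.0003,0.04],0,1],
    [[0.121,0.0003,0.07],0,1],
    [[0.121,0.0003,0.082],0,1],
    [[0.121,0.0003,0.082],0,1],
    [[0.121,0.0003,0.082],0,1]
  ]
}}

```text
clock: 25.15
position: [0.6078, 0.0147, 0.1693]
eef_rot: [2.071, 2.362, 0.002]
ft_force: [0.6, -0.1, -4.4]
width: 0.43
gripper_force: 30.0
```

>>> {"api": "arm_command", "payload": {
  "moves": [
    [[0,0,0.001],0,1],
    [[0,0,0.002],0,1],
    [[0,0,0.002],0,1],
    [[0,0,0.002],0,1]
  ]
}}

```text
clock: 25.55
position: [0.6072, 0.0147, 0.1666]
eef_rot: [2.07, 2.362, 0.001]
ft_force: [0.6, 1.1, -4.2]
width: 0.425
gripper_force: 30.0
```

```bash
python3 -c "
from h import *
go((.6064,.0138),.1602,7.6)"
```

```text
shift [-0.0008 -0.0009  0.0064] roll -0.058129770120928015 rows 0.13030586882138454 q7 -0.20422927809715052 clock 25.55
```

>>> {"api": "arm_command", "payload": {
  "moves": [
    [[-0.0008,-0.0009,0.003],0,1],
    [[-0.0008,-0.0009,0.0055],0,1],
    [[-0.0008,-0.0009,0.0055],0,1],
    [[-0.0008,-0.0009,0.0065],0,1],
    [[-0.0008,-0.0009,0.0065],0,1]
  ]
}}

```text
clock: 26.05
position: [0.6062, 0.0138, 0.1601]
eef_rot: [2.07, 2.363, -0.0]
ft_force: [-2.6, -1.3, 3.2]
width: 0.428
gripper_force: 30.0
```

>>> {"api": "arm_command", "payload": {
  "moves": [
    [[0,0,-0.0005],0,-1],
    [[0,0,-0.0005],0,-1],
    [[0,0,-0.0005],0,-1],
    [[0,0,-0.0005],0,-1],
    [[0,0,-0.03],0,-1],
    [[0,0,-0.08],0,-1],
    [[0,0,-0.09],0,-1],
    [[0,0,-0.09],0,-1]
  ]
}}

```text
clock: 26.85
position: [0.6076, 0.0143, 0.2521]
eef_rot: [2.068, 2.36, 0.005]
ft_force: [-0.1, 0.3, -1.2]
width: 0.994
gripper_force: 0.0
```

```bash
python3 -c "
from h import *
go((.4685,.379),.2,107.7)"
```

```text
shift [ 0.3798 -0.0902  0.0515] roll 79.84919125810791 rows 7.875856676162427 q7 -0.16374829633740878 clock 26.85
```

>>> {"api": "arm_command", "payload": {
  "moves": [
    [[0.38,-0.09,0],79.8,-1],
    [[0.38,-0.09,0],79.8,-1],
    [[0.38,-0.09,0],79.8,-1],
    [[0.38,-0.09,0],79.8,-1],
    [[0.38,-0.09,0.05],79.8,-1],
    [[0.38,-0.09,0.05],79.8,-1],
    [[0.38,-0.09,0.05],79.8,-1],
    [[0.38,-0.09,0.05],79.8,-1]
  ]
}}

```text
clock: 27.65
position: [0.4697, 0.3695, 0.2001]
eef_rot: [3.027, 0.835, -0.003]
ft_force: [0.6, 0.4, -0.9]
width: 0.995
gripper_force: 0.0
```

```bash
python3 -c "
from h import *
go((.4685,.379),.2,107.7)"
```

```text
shift [ 0.0039 -0.0087  0.0001] roll 13.13993980999851 rows 0.1911999351708444 q7 -1.9324216041210605 clock 27.65
```

>>> {"api": "arm_command", "payload": {
  "moves": [
    [[0.003,-0.006,0],13.1,-1],
    [[0.003,-0.006,0],13.1,-1],
    [[0.003,-0.006,0],13.1,-1],
    [[0.003,-0.006,0],13.1,-1],
    [[0.003,-0.006,0],13.1,-1],
    [[0.003,-0.006,0],13.1,-1]
  ]
}}

```text
clock: 28.25
position: [0.4706, 0.375, 0.2022]
eef_rot: [3.102, 0.495, -0.0]
ft_force: [0.1, 0.3, -1.0]
width: 0.998
gripper_force: 0.0
```

```bash
python3 -c "
from h import *
go((.4685,.379),.2,107.7)
c=cam('wrist');i=ctrl.camera('wrist');cv2.imwrite('pics/w9.png',i)
print(px(c,[[.4685,.379,.078]]))
crop(i,180,80,380,250,4,'w9c.png')"
```

```text
shift [-0.0008 -0.0044  0.0022] roll 0.4337632463702903 rows 0.09998868289026377 q7 -2.137456908933976 clock 28.25
[[269.6191 197.7274]]
```

View pics/w9c.png

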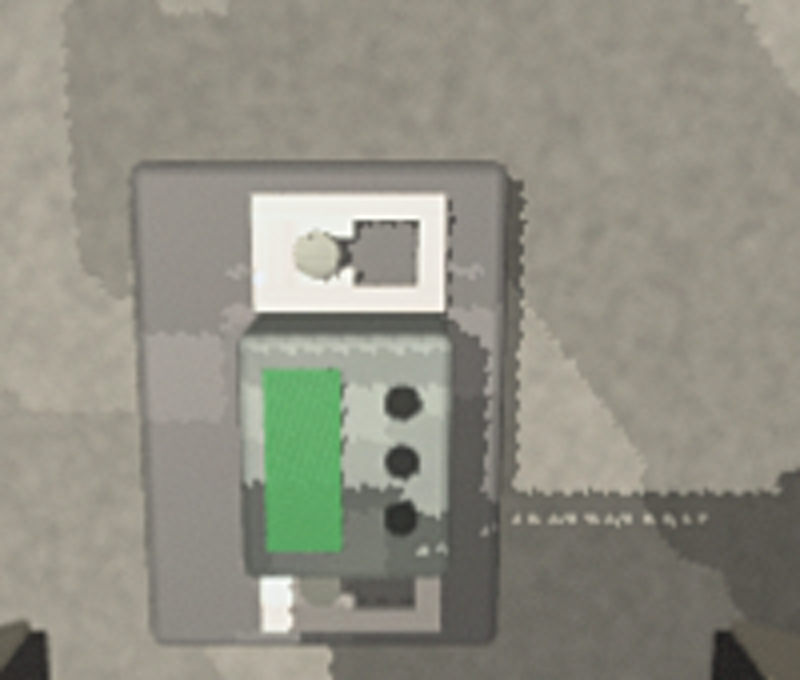

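```bash
python3 -c "
from h import *
c=cam('wrist')
q=lambda p:np.array(p)/4+[180,80]
T=w(c,q([(241,333),(449,334),(446,577),(248,577)]),.078)[:,:2]; print(T*1000,T.mean(0)*1000)
e=w(c,q([(251,193),(446,193),(439,632),(261,632)]),.035)[:,:2];print(e*1000,e.mean(0)*1000,[np.degrees(np.arctan2(*(a-b)[::-1])) for a,b in((e[0],e[3]),(e[1],e[2]),(T[0],T[3]),(T[1],T[2]))])
C=(T.mean(0)+e.mean(0))/2
go(C,.042,107.5)"
```

```text
[[491.1008 414.6016]
 [505.6749 369.3559]
 [449.9523 350.9139]
 [435.0495 396.2751]] [470.4444 382.7866]
[[519.158  425.1685]
 [534.6894 377.6648]
 [420.2459 340.416 ]
 [404.5885 388.0433]] [469.6705 382.8232] [np.float64(17.954418709742512), np.float64(18.028900293163503), np.float64(18.105645676357216), np.float64(18.31250891076341)]
shift [ 0.0019 -0.0075  0.1603] roll 0.6198677528847725 rows 3.209193595968361 q7 -2.137763824309143 clock 28.3
```

>>> {"api": "arm_command", "payload": {
  "moves": [
    [[0.0015,-0.0075,0.03],0,-1],
    [[0.0015,-0.0075,0.08],0,-1],
    [[0.0015,-0.0075,0.12],0,-1],
    [[0.0015,-0.0075,0.15],0,-1],
    [[0.0015,-0.0075,0.16],0,-1],
    [[0.0015,-0.0075,0.16],0,-1],
    [[0.0015,-0.0075,0.16],0,-1],
    [[0.0015,-0.0075,0.16],0,-1]
  ]
}}

```text
clock: 29.1
position: [0.4705, 0.3842, 0.0443]
eef_rot: [-3.101, -0.494, -0.004]
ft_force: [0.4, 0.0, -0.2]
width: 1.001
gripper_force: 0.0
```

```bash
python3 -c "
from h import *
go((.4701,.3828),.042,108.1)"
```

```text
shift [-0.0008  0.0012  0.0023] roll 0.01451126481299525 rows 0.05468766693807574 q7 -2.2116771312508514 clock 29.1
```

>>> {"api": "arm_command", "payload": {
  "moves": [
    [[-0.0005,0.0012,0.001],0,1],
    [[-0.0005,0.0012,0.001],0,1],
    [[-0.0005,0.0012,0.001],0,1],
    [[-0.0005,0.0012,0.001],0,1],
    [[-0.0005,0.0012,0.001],0,1],
    [[-0.0005,0.0012,0.001],0,1],
    [[-0.0005,0.0012,0.001],0,1],
    [[-0.0005,0.0012,0.001],0,1]
  ]
}}

```text
clock: 29.9
position: [0.4693, 0.3821, 0.0414]
eef_rot: [-3.102, -0.495, 0.0]
ft_force: [0.3, 1.1, -0.2]
width: 0.543
gripper_force: 30.0
```

>>> {"api": "arm_command", "payload": {
  "moves": [
    [[0,-0.005,0],0,1],
    [[0,-0.01,0],0,1],
    [[0,-0.014,0],0,1],
    [[0,-0.0175,0],0,1],
    [[0,-0.0175,0],0,1],
    [[0,-0.0175,0],0,1],
    [[0,-0.0175,0],0,1]
  ]
}}

```text
clock: 30.6
position: [0.4636, 0.3994, 0.0414]
eef_rot: [-3.101, -0.496, -0.0]
ft_force: [0.6, 1.6, 1.1]
width: 0.548
gripper_force: 30.0
```

```bash
python3 -c "
from h import *
t=np.radians(108.1);u=np.array([np.cos(t),np.sin(t)])
go(np.array([.4701,.3828])+.0175*u,.042,108.1);print(ctrl.get_obs()['ft_force'])
i=ctrl.camera('wrist');crop(i,180,20,380,170,4,'w10c.png')"
```

```text
shift [ 0.0011  0.0003 -0.0006] roll 0.05828485560402896 rows 0.025173795283129966 q7 -2.234944035130087 clock 30.6
[0.5943 1.6359 1.0741]
```

View pics/w10c.png

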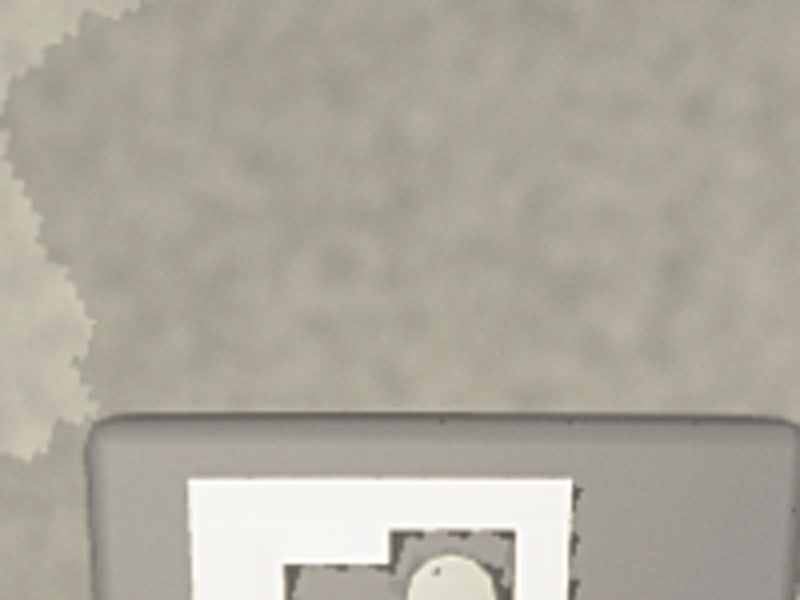

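The stud head (408–498) sits inside the wide hole (390–517), so the readout is free to lift. At the outline, the gripper's 190 mm body would reach the bridge. I'll set the readout down 16 mm short, then regrasp it across its length.

>>> {"api": "arm_command", "payload": {
  "moves": [
    [[0,0,-0.01],0,1],
    [[0,0,-0.02],0,1],
    [[0,0,-0.03],0,1],
    [[0,0,-0.04],0,1],
    [[0,0,-0.08],0,1],
    [[0,0,-0.1],0,1],
    [[0,0,-0.1],0,1]
  ]
}}

```text
clock: 31.35
position: [0.4654, 0.4002, 0.1454]
eef_rot: [-3.099, -0.494, -0.008]
ft_force: [1.2, -0.1, -2.9]
width: 0.548
gripper_force: 30.0
```

```bash
python3 -c "
from h import *
# readout centre is 1 mm ahead of TCP along tool x (base +y at placing)
t=np.radians(97.6);u=np.array([np.cos(t),np.sin(t)])
go(np.array([.4818,-.0032])-.001*u,.10,187.6)"
```

```text
shift [-0.1103  0.3897  0.0436] roll -79.4830984871644 rows 8.146030350779895 q7 -2.194881622043414 clock 31.35
```

>>> {"api": "arm_command", "payload": {
  "moves": [
    [[-0.11,0.39,0],-79.5,1],
    [[-0.11,0.39,0],-79.5,1],
    [[-0.11,0.39,0],-79.5,1],
    [[-0.11,0.39,0],-79.5,1],
    [[-0.11,0.39,0],-79.5,1],
    [[-0.11,0.39,0],-79.5,1],
    [[-0.11,0.39,0],-79.5,1],
    [[-0.11,0.39,0],-79.5,1]
  ]
}}

```text
clock: 32.15
position: [0.4793, 0.0146, 0.1408]
eef_rot: [-2.333, -2.104, 0.001]
ft_force: [0.6, 0.1, -3.2]
width: 0.544
gripper_force: 30.0
```

```bash
python3 -c "
from h import *
go((.4819,-.0042),.10,187.6)"
```

```text
shift [-0.0185  0.0046  0.0408] roll -13.505802770810305 rows 0.9009264344116881 q7 -0.4706720446485345 clock 32.15
```

>>> {"api": "arm_command", "payload": {
  "moves": [
    [[-0.016,0.004,0],-13.5,1],
    [[-0.016,0.004,0],-13.5,1],
    [[-0.016,0.004,0],-13.5,1],
    [[-0.016,0.004,0],-13.5,1],
    [[-0.016,0.004,0],-13.5,1],
    [[-0.016,0.004,0],-13.5,1]
  ]
}}

```text
clock: 32.75
position: [0.4822, 0.0011, 0.1413]
eef_rot: [-2.076, -2.358, 0.0]
ft_force: [-0.5, -0.2, -1.9]
width: 0.544
gripper_force: 30.0
```

```bash
python3 -c "
from h import *
go((.4819,-.0042),.0245,187.6)"
```

```text
shift [-0.0052 -0.001   0.1168] roll -0.31709236371000316 rows 2.3384114870618324 q7 -0.23550227585682973 clock 32.75
```

>>> {"api": "arm_command", "payload": {
  "moves": [
    [[-0.005,-0.0008,0.04],-0.3,1],
    [[-0.005,-0.0008,0.08],-0.3,1],
    [[-0.005,-0.0008,0.105],-0.3,1],
    [[-0.005,-0.0008,0.11],-0.3,1],
    [[-0.005,-0.0008,0.11],-0.3,1],
    [[-0.005,-0.0008,0.11],-0.3,1],
    [[-0.005,-0.0008,0.11],-0.3,1]
  ]
}}

```text
clock: 33.45
position: [0.4833, -0.0045, 0.0328]
eef_rot: [2.069, 2.362, 0.003]
ft_force: [1.3, 0.8, -3.4]
width: 0.544
gripper_force: 30.0
```

>>> {"api": "arm_command", "payload": {
  "moves": [
    [[0,0,0.003],0,1],
    [[0,0,0.0055],0,1],
    [[0,0,0.0055],0,1],
    [[0,0,0.0055],0,1]
  ]
}}

```text
clock: 33.85
position: [0.4821, -0.0047, 0.0259]
eef_rot: [-2.07, -2.363, 0.0]
ft_force: [0.2, -0.3, -3.4]
width: 0.54
gripper_force: 30.0
```

>>> {"api": "arm_command", "payload": {
  "moves": [
    [[0,0,0.0015],0,1],
    [[0,0,0.003],0,1],
    [[0,0,0.003],0,1]
  ]
}}

```text
clock: 34.15
position: [0.4822, -0.0047, 0.0233]
eef_rot: [2.069, 2.363, -0.0]
ft_force: [-1.9, -1.0, 6.6]
width: 0.543
gripper_force: 30.0
```

>>> {"api": "arm_command", "payload": {
  "moves": [
    [[0,0,-0.0005],0,-1],
    [[0,0,-0.0005],0,-1],
    [[0,0,-0.0005],0,-1],
    [[0,0,-0.0005],0,-1],
    [[0,0,-0.04],0,-1],
    [[0,0,-0.09],0,-1],
    [[0,0,-0.15],0,-1],
    [[0,0,-0.16],0,-1]
  ]
}}

```text
clock: 34.95
position: [0.484, -0.0041, 0.1872]
eef_rot: [2.067, 2.361, 0.006]
ft_force: [0.4, 0.2, 0.1]
width: 1.001
gripper_force: 0.0
```

>>> {"api": "arm_command", "payload": {
  "moves": [
    [[0,0,0],-90,-1],
    [[0,0,0],-90,-1],
    [[0,0,0],-90,-1],
    [[0,0,0],-90,-1],
    [[0,0,0],-90,-1],
    [[0,0,0],-90,-1],
    [[0,0,0],-90,-1],
    [[0,0,0],-90,-1]
  ]
}}

```text
clock: 35.75
position: [0.482, -0.0047, 0.1828]
eef_rot: [-0.364, -3.12, 0.0]
ft_force: [-0.3, -0.5, 0.7]
width: 1.001
gripper_force: 0.0
```

```bash
python3 -c "
from h import *
go((.482,-.0035),.18,97.6)"
```

```text
shift [0.0003 0.0012 0.0028] roll -20.913781472504027 rows 0.06086311059736981 q7 0.9020662448488361 clock 35.75
```

>>> {"api": "arm_command", "payload": {
  "moves": [
    [[0,0,0],-20.9,-1],
    [[0,0,0],-20.9,-1],
    [[0,0,0],-20.9,-1],
    [[0,0,0],-20.9,-1],
    [[0,0,0],-20.9,-1],
    [[0,0,0],-20.9,-1]
  ]
}}

```text
clock: 36.35
position: [0.4821, -0.0047, 0.1828]
eef_rot: [0.195, -3.135, 0.0]
ft_force: [-0.9, 0.1, -0.7]
width: 1.001
gripper_force: 0.0
```

```bash
python3 -c "
from h import *
go((.482,-.0035),.18,97.6)
c=cam('wrist');i=ctrl.camera('wrist');cv2.imwrite('pics/w11.png',i)
t=np.radians(7.6);M=np.array([[np.cos(t),-np.sin(t)],[np.sin(t),np.cos(t)]])
E=[np.r_[np.array([.482,-.0035])+M@p,.017] for p in((-.025,-.06),(.025,-.06),(.025,.06),(-.025,.06))]
print(px(c,E))
g=cv2.cvtColor(i,cv2.COLOR_BGR2GRAY);n,l,s,ce=cv2.connectedComponentsWithStats((g>150).astype(np.uint8))
print([(x.tolist(),y.round(1).tolist()) for x,y in zip(s[1:],ce[1:]) if 150<x[4]<4000 and 120<x[0]<440])"
```

```text
shift [-0.      0.0012  0.0028] roll -0.46505460705424184 rows 0.061646947306644384 q7 1.212933142183196 clock 36.35
[[218.8504 166.0451]
 [221.345  211.4983]
 [330.9457 210.6756]
 [332.845  165.1821]]
[([218, 134, 28, 22, 531], [231.4, 144.3]), ([158, 315, 30, 17, 265], [170.8, 324.6]), ([176, 315, 44, 17, 501], [200.0, 322.3]), ([337, 315, 41, 11, 232], [358.5, 318.1]), ([382, 389, 22, 17, 255], [393.2, 398.1])]
```

```bash
python3 -c "
from h import *
i=cv2.imread('pics/w11.png');g=cv2.cvtColor(i,cv2.COLOR_BGR2GRAY)
print(g[158:222:4,208:256:4]);print(g[158:222:4,308:344:4])
"
```

```text
[[ 52  56  59  57  63  65  64  62  57  62  58  60]
 [ 57  57  56  56  76  74  75  62  57  55  58  60]
 [ 56  57  61 181 255 255 255 211 153 154 105 102]
 [ 59  56  62 174 185 179 183 149 150 151  94  98]
 [ 58 187 150 183 185 178 179 200 144 134 185 188]
 [ 60 179  62 141 183 192  58  47 157 135 200 201]
 [ 73 173 100 117 184 240  79  63 155 138 171 182]
 [ 74 200 129 142 247 247  93  79 155 150 111 111]
 [ 75 139 162 116 247 126  76  81  76 191 111 113]
 [ 77 112 218 110 247 109  79  80  65 190 112 110]
 [ 76  93 233  89 247 145  79  82  66 190 152 110]
 [ 77  82 248  78 247 145  73  71  60 183 201 202]
 [ 77  68 254  68 247 248 249 249 246 242 219 221]
 [ 74  65 255  69 255 255 255 255 255 255 218 220]
 [ 73  68 255  76  79  77  78  80  83  78 216 219]
 [ 73  69 255  75  79  80  78  80  82  78 212 219]]
[[ 86  87  89  88  90  88  91  90  92]
 [ 86  92  94  89  92  89  95  99 101]
 [249 249 250 250 249 249 254  99 100]
 [252 247 247 247 247 247 250 222 107]
 [212 247 249 249 247 247 255 115 255]
 [216 247  95  66 249 247 255  91 255]
 [205 247 101  80 249 247 255  95 255]
 [204 248  94  95 248 247 255  93 255]
 [228  97  98 102  64 248 255 105 235]
 [222  90 103 104  76 248 238 122 185]
 [217  94 100 101  85 248 194 145 153]
 [238  94  86  98  86 248 195 151 139]
 [235 248 248 248 248 247 153 176 124]
 [212 251 250 250 246 251 102 204 101]
 [126  97  97  99  93  93  93 243  85]
 [120  92  91  93  92  93  91 254  77]]
```

>>> {"api": "arm_command", "payload": {
  "moves": [
    [[0,0.001,0.04],-0.4,-1],
    [[0,0.001,0.09],-0.4,-1],
    [[0,0.001,0.13],-0.4,-1],
    [[0,0.001,0.15],-0.4,-1],
    [[0,0.001,0.155],-0.4,-1],
    [[0,0.001,0.155],-0.4,-1],
    [[0,0.001,0.155],-0.4,-1],
    [[0,0.001,0.155],-0.4,-1]
  ]
}}

```text
clock: 37.2
position: [0.4831, -0.0036, 0.0292]
eef_rot: [-0.208, 3.132, -0.0]
ft_force: [-1.0, 0.7, 0.0]
width: 1.0
gripper_force: 0.0
```

>>> {"api": "arm_command", "payload": {
  "moves": [
    [[0,0,0],0,1],
    [[0,0,0],0,1],
    [[0,0,0],0,1],
    [[0,0,0],0,1],
    [[0,0,0],0,1],
    [[0,0,0],0,1],
    [[0,0,0],0,1],
    [[0,0,0],0,1]
  ]
}}

```text
clock: 38.0
position: [0.4821, -0.0036, 0.0279]
eef_rot: [-0.209, 3.135, 0.0]
ft_force: [-1.6, 0.7, 3.3]
width: 0.654
gripper_force: 30.0
```

>>> {"api": "arm_command", "payload": {
  "moves": [
    [[0,0,-0.005],0,1],
    [[0,0,-0.01],0,1],
    [[0,0,-0.01],0,1],
    [[0,0,-0.01],0,1]
  ]
}}

```text
clock: 38.4
position: [0.4821, -0.0038, 0.038]
eef_rot: [-0.209, 3.134, -0.0]
ft_force: [-0.6, 0.5, -2.6]
width: 0.654
gripper_force: 30.0
```

```bash
python3 -c "
from h import *
go((.4977,-.0011),.03,97.6)"
```

```text
shift [-0.0158  0.0006  0.008 ] roll 0.020467747178642526 rows 0.354865128136332 q7 0.9978335334557752 clock 38.4
```

>>> {"api": "arm_command", "payload": {
  "moves": [
    [[-0.008,0.0003,0],0,1],
    [[-0.0158,0.0006,0],0,1],
    [[-0.0158,0.0006,0],0,1],
    [[-0.0158,0.0006,0.004],0,1],
    [[-0.0158,0.0006,0.008],0,1],
    [[-0.0158,0.0006,0.008],0,1],
    [[-0.0158,0.0006,0.011],0,1],
    [[-0.0158,0.0006,0.011],0,1]
  ]
}}

```text
clock: 39.2
position: [0.4975, -0.001, 0.0275]
eef_rot: [-0.209, 3.134, -0.001]
ft_force: [-3.8, -1.4, 10.3]
width: 0.657
gripper_force: 30.0
```

>>> {"api": "arm_command", "payload": {
  "moves": [
    [[0,0,-0.0005],0,-1],
    [[0,0,-0.0005],0,-1],
    [[0,0,-0.0005],0,-1],
    [[0,0,-0.0005],0,-1],
    [[0,0,-0.04],0,-1],
    [[0,0,-0.09],0,-1],
    [[0,0,-0.14],0,-1],
    [[0,0,-0.18],0,-1]
  ]
}}

```text
clock: 40.0
position: [0.4978, -0.0005, 0.2095]
eef_rot: [-0.21, 3.133, 0.001]
ft_force: [1.2, 0.1, -0.9]
width: 1.002
gripper_force: 0.0
```

>>> {"api": "arm_command", "payload": {
  "moves": [
    [[0.05,0,-0.02],0,-1],
    [[0.08,0,-0.08],0,-1],
    [[0.08,0,-0.08],0,-1],
    [[0.08,0,-0.08],0,-1],
    [[0.08,0,-0.08],0,-1],
    [[0.08,0,-0.08],0,-1]
  ]
}}

```text
clock: 40.6
position: [0.4182, -0.0118, 0.2859]
eef_rot: [0.209, -3.133, -0.001]
ft_force: [-0.5, -0.1, -0.7]
width: 0.999
gripper_force: 0.0
```

```bash
python3 -c "
from h import *
o=ctrl.get_obs();print(o['clock'],o['position'],o['width'])
c=cam('wrist',o);i=ctrl.camera('wrist');cv2.imwrite('pics/w12.png',i)
tc=cam('top');ti=ctrl.camera('top');cv2.imwrite('pics/top1.png',ti)
t=np.radians(7.6);M=np.array([[np.cos(t),-np.sin(t)],[np.sin(t),np.cos(t)]])
C=np.array([.4976,-.0011])
E=[np.r_[C+M@p,.017] for p in((-.025,-.06),(.025,-.06),(.025,.06),(-.025,.06))]
O=[np.r_[C+M@p,.012] for p in((-.033,-.068),(.033,-.068),(.033,.068),(-.033,.068))]
B=[np.r_[np.array([.6063,.0143])+M@p,.148] for p in((-.025,-.055),(.025,-.055),(.025,.055),(-.025,.055))]
K=[[.6063,.0143,.204]]
for n,q in(('ear',E),('out',O),('deck',B),('knob',K)): print(n,px(c,q).round(1).tolist(),'top',px(tc,q).round(1).tolist())
e=px(c,E);g=cv2.cvtColor(i,cv2.COLOR_BGR2GRAY)
for p in (E,):
  for s in(-1,1):
    for a in(-.018,.018):
      # scan outward along base y through ear end and the outline
      L=[np.r_[C+M@[a,s*d],.015] for d in np.arange(.052,.075,.001)]
      q=px(c,L); print(s,a,[int(g[int(round(y)),int(round(x))]) if 0<=y<420 and 0<=x<560 else -1 for x,y in q])
for b in(-.053,.053):
  for s in(-1,1):
    L=[np.r_[C+M@[s*d,b],.015] for d in np.arange(.018,.042,.001)]
    q=px(c,L); print('x',b,s,[int(g[int(round(y)),int(round(x))]) if 0<=y<420 and 0<=x<560 else -1 for x,y in q])
"
```

```text
40.6 [ 0.4182 -0.0118  0.2859] 0.9993871426483774
ear [[233.0, 210.5], [234.2, 242.7], [315.0, 242.7], [316.3, 210.5]] top [[303.9, 181.8], [298.6, 162.0], [249.3, 173.7], [254.1, 193.6]]
out [[227.7, 204.2], [229.5, 246.3], [319.6, 246.4], [321.5, 204.3]] top [[307.9, 184.7], [300.9, 158.8], [245.4, 171.9], [251.7, 198.2]]
deck [[227.4, 335.3], [229.5, 369.7], [321.3, 369.6], [323.6, 335.3]] top [[291.5, 117.6], [285.8, 96.7], [235.8, 108.1], [240.9, 129.2]]
knob [[275.7, 392.8]] top [[262.6, 101.3]]
-1 -0.018 [243, 243, 243, 243, 244, 247, 247, 254, 167, 167, 64, 57, 57, 131, 245, 245, 255, 182, 72, 72, 59, 66, 66]
-1 0.018 [234, 236, 245, 245, 244, 246, 246, 247, 161, 161, 59, 54, 54, 112, 225, 225, 254, 175, 175, 67, 58, 63, 63]
1 -0.018 [246, 246, 246, 246, 246, 248, 255, 255, 210, 96, 96, 68, 84, 84, 207, 255, 255, 245, 105, 105, 71, 82, 82]
1 0.018 [239, 239, 245, 248, 248, 248, 255, 255, 204, 87, 87, 63, 81, 81, 206, 255, 255, 213, 81, 81, 70, 76, 76]
x -0.053 -1 [243, 243, 243, 243, 245, 250, 250, 235, 140, 140, 62, 52, 52, 104, 255, 255, 255, 218, 218, 81, 64, 64, 70, 73, 73]
x -0.053 1 [236, 236, 246, 246, 246, 245, 189, 189, 68, 68, 63, 181, 181, 254, 248, 248, 118, 118, 53, 60, 60, 63, 63, 62, 64]
x 0.053 -1 [246, 246, 246, 246, 247, 251, 251, 249, 162, 162, 82, 70, 70, 110, 255, 255, 255, 221, 221, 89, 76, 76, 83, 85, 85]
x 0.053 1 [239, 239, 248, 248, 248, 250, 202, 202, 77, 77, 71, 185, 185, 254, 249, 249, 123, 123, 70, 70, 70, 77, 77, 72, 71]
```

```bash
python3 -c "
from h import *
ti=cv2.imread('pics/top1.png');h=cv2.cvtColor(ti,cv2.COLOR_BGR2HSV)
m=((h[...,0]>8)&(h[...,0]<32)&(h[...,1]>70)).astype(np.uint8)
tc=cam('top')
print('top of body/foot expected',px(tc,[[.6063,.0143,.186],[.6063,.0143,.148],[.6263,.0143,.17],[.5863,.0143,.17]]).round(1).tolist())
for y in range(88,136,2): print(y,''.join('#' if v else '.' for v in m[y,228:300]))
"
```

```text
top of body/foot expected [[262.9, 105.1], [263.5, 112.8], [262.2, 99.7], [264.2, 117.2]]
88 ......................##...####.#.#....#.#.##.......##.##########.#.####
90 ........................#.####..#.####..##.#........##.###########.#####
92 ........................##...###.##..............#.#####################
94 .......................#.##..#.##..#.......#...........#############.###
96 .......................###.###.##......................#################
98 ..........................#.....##.....................####.##########.#
100 .........................#.#....#.......................################
102 ...........................##..##....................#..#..#############
104 ..........................####.#.#.#....................########.#######
106 .................###.......#..#.#.##...................#################
108 ................####.......#.#.....##.#.......#..#.....#################
110 ........##.........##......##...###.##....#............#################
112 .....###...........###......##....#..###...##.....###.###############.##
114 ..###.......................###.#.#..##.#.....#.##..##################.#
116 ##...........................#.##...##.###.#.#.##..###.#################
118 ........##.....................#....#######..####.#############.########
120 ###########..............#...####..#..####..#.##.########.##############
122 ###########............#####..##.#..#..############.######..#########.##
124 ###.......######..###########.#.#.##...#.###############################
126 ####......####################....#......############.##################
128 ####.......###############.....#...#.#...#.##########.########.#########
130 #####.#######################.#........#..#####################..##.####
132 #################...###########.#...##...######.######.##########.######
134 ###############################........#...#.#########..################
```

>>> {"api": "arm_command", "payload": {
  "moves": [
    [[0,-0.35,-0.05],0,-1],
    [[0,-0.35,-0.05],0,-1],
    [[0,-0.35,-0.05],0,-1],
    [[0,-0.35,-0.05],0,-1],
    [[0,-0.35,-0.05],0,-1],
    [[0,-0.35,-0.05],0,-1],
    [[0,-0.35,-0.05],0,-1],
    [[0,-0.35,-0.05],0,-1]
  ]
}}

```text
clock: 41.5
position: [0.4639, -0.366, 0.3344]
eef_rot: [0.196, -3.134, -0.001]
ft_force: [0.5, -0.4, 0.1]
width: 1.002
gripper_force: 0.0
```

```bash
python3 -c "
from h import *
o=ctrl.get_obs();print(o['clock'],o['position'])
ti=ctrl.camera('top');cv2.imwrite('pics/top2.png',ti);h=cv2.cvtColor(ti,cv2.COLOR_BGR2HSV)
m=((h[...,0]>12)&(h[...,0]<30)&(h[...,1]>85))
for y in range(88,136,2): print(y,''.join('#' if v else '.' for v in m[y,228:300]))
"
```

```text
41.5 [ 0.4639 -0.366   0.3344]
88 ........................................................................
90 ........................................................................
92 ........................................................................
94 ........................................................................
96 ........................................................................
98 ........................................................................
100 ........................................................................
102 ......................................................................##
104 ......................................................................##
106 .................................................................###..##
108 ........................................................................
110 ..............................................#.........................
112 .............................................####.......................
114 .............................................#####......................
116 .............................................###........................
118 ............................................#####...........###...##..##
120 ...#######................................######...#.#########..........
122 ######................................###########....##....###..........
124 .##.............................##############.....###......############
126 ###.........................#################...##################......
128 #.##...............###..#......############.##############..#...........
130 #.##...###################.....#####################....................
132 ################......####################..............................
134 #########.#########################.....................................
```

```bash
python3 -c "
from h import *
ti=cv2.imread('pics/top2.png').astype(int);d=ti[...,2]-ti[...,0];tc=cam('top')
print(px(tc,[[.6063,.0143,.148],[.6063,.0143,.204]]).round(1).tolist())
for y in range(84,138,2): print(y,' '.join('%3d'%v for v in d[y,226:304:3]))
print()
g=ti.sum(2)//3
for y in range(84,138,2): print(y,' '.join('%3d'%v for v in g[y,226:304:3]))
"
```

```text
[[263.5, 112.8], [262.6, 101.3]]
84  13  10  12  10  11  11   9   9  11   9  10   8  10  10  10  13  12  13  14  14  14  14  14  13  13  15
86  13  11  10   8   8  11  10   8   7   7  12   9  10  12  12  14  12  13  13  14  13  14  13  14  15  14
88  13   9  10  10  10   9   9  10  11   9  11  12  13  14  14  12  15  14  15  13  15  13  13  12  15  14
90  13  10   8   9   9   9  11   9  12  12  14  14  15  13  13  13  13  12  13  15  14  14  13  14  14  14
92  14  12  11  10  10   9  12  12  14  13  13  14  14  14  14  15  13  15  14  12  15  14  14  13  13  13
94  13  13  13  13  13  12  13  13  13  15  15  13  13  13  13  13  13  14  14  14  13  14  14  13  13  13
96  14  14  13  15  13  15  13  14  15  14  13  14  14  13  15  14  14  16  19  27  21  14  16  13  13  14
98  13  14  13  12  13  14  14  14  14  13  14  13  13  14  13  18  26  35  42  49  42  29  19  16  14  13
100  14  14  12  14  14  14  14  13  13  12  13  13  13  13  14  29  46  50  50  50  49  45  48  40  27  20
102  13  14  15  14  13  14  13  13  16  16  13  13  13  14  14  24  50  49  49  48  46  20  25  41  55
[... 4049 characters left out ...]
 104  90  89  67  59  85  97 125  90 120 124 138 107
126 106 154  62  53  80 180 186 178 166 139 110  91  89  84  90  87  73  88  94 103 116  98 101 105  94  81
128  83 165  69  56 112 165 144 118  88  66  58  82  89  87  89  89  89  97 100  92  88  67  88 102  95  96
130  69 166  81  89 137 106  78  78  82  73  64  83  87  89  88  84  77  74  62  50  75  49  85  99  97  96
132  62 160 112 136 101  88  76  67  76  88  87  90  83  78  70  57  47  39  38  39  77  50  84  96  95  94
134  62 148 146 104  68  96 110 131 101  98  87  76  58  47  40  36  37  42  38  43  75  66  81  91  96  95
136  88 138 124 119 138 150 113 130  83  64  50  42  38  41  32  30  38  40  40  39  59  85  77  94  92  83
```

```bash
python3 -c "
from station import ctrl
print(ctrl.sign_off())"
```

```text
the job is handed in; nothing more can be done
None
```

The job is done and handed in at about 41.5 s of the 149 s allowed. The piers, bridge, big weight and readout are set in the order asked, the last measured positions are within about 1 mm of where they should be, and the small weight was left alone.

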